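Read an enamel test stem in the colour reader

ROBOT

A 7-joint arm with a two-finger parallel gripper is mounted at the origin on the work surface. World frame = base frame: x ahead of the robot, y to its left, z up, the work surface at z = 0. Lengths are in m, angles in rad, forces in N, time in s.
With the tool pointing down it reaches from about 0.4 to 0.85 m from the base axis. Payload 4.5 kg.
Tool frame: the origin (TCP) lies on the centre line of the jaws, within the pads' length; the fingertips stand 14 mm ahead of it and the grasp point (between the pads) lies 5 mm behind it (r.tcp_to_tips is the z of the fingertips in the tool frame, in m); z points along the fingers, y is the direction in which the jaws open and shut (so a half turn about z gives the same grasp; the last joint's range is limited). The gripper opens to 88 mm and grips with 3 to 60 N. Pads are 18 mm wide; open, the fingers measure 123 mm over their backs; the gripper's body (75 mm by 187 mm) begins 45 mm behind the grasp point.
Start: joints at [-1.314, 0.689, -0.195, 1.565, 0.157, 0.902, -0.215], TCP at [0.138, 0.61, 0.253] pointing down, gripper open.
Joint ranges: [-3.01, 3.01], [-0.46, 2.08], [-1.47, 1.51], [0.13, 2.56], [-1, 4.14], [0.04, 2.09], [-2.66, 2.66]. Speed limits (rad/s): [2.57, 2.57, 3.14, 3.14, 3.14, 3.14, 3.14].

INTERFACE

Orientations are given as a unit quaternion [x, y, z, w].
In Python, from plant import r, viewer gives the robot as it stands.
- The arm moves only by the shell command python3 -m inch 'ROWS' [FORCE]. ROWS is JSON, a list of rows, each a list of 3 entries, a list of its own where there are three numbers: the closure, from 0 (fully open) to 1 (shut), then the shift along the tool's x, y, z in cm, then the turn about the tool's z in degrees. In form: [[fingers, [x, y, z], yaw], ...]. A call has 1 to 20 rows; each row is the pose to reach, as a shift and turn from the pose commanded when the call began, along the tool's axes at that moment; what a row does not reach only later rows make up. A row lasts 1/10 s, in which the tool goes at most 50 mm and 8.59 degrees, less where a joint would pass 70% of its speed; a pose out of reach is approached as far as the arm can. A call with a gripper value outside its range is refused whole. The fingers move at their own pace and stop on an object; FORCE is the grip in N (left out, the last holds). Time passes only in rows, so rows that repeat a pose let the fingers close. It gives the time, the measured TCP pose, the force and the opening at its end, in the units of the state.
- r.get_state(): the state, without advancing time (a new reading comes with each control period).
- viewer.snapshot(name): name is "side" or "top" or "wrist"; returns the picture (384x512x3 uint8, red, green, blue); there is no depth.
- viewer.camera_params(name): a dict with "intrinsics" (3x3 intrinsics, pixels), "world_to_cam" (4x4, takes a point from world to camera coordinates). Camera axes: x right, y up, looking along -z (the intrinsics and any distortion apply to the point x, -y, -z); pixel columns grow to the right and rows downward; lengths in m; the calibration is good to about 2 mm. The wrist camera is an equidistant fisheye: a pixel r from the principal point sees the ray r / f radians off the axis. A picture is of the moment at which its call begins: read the wrist's pose just before it. camera_params takes no time and is no camera call; for the wrist camera it gives the pose at the moment of the call.
- r.finish_job(): hands the job in, once; it reports no verdict.
Trained networks look in the newest picture that a camera, given by its name, has taken for a name from the list of things; names that differ only in an ending like _2 or _b are one class to them, and where a whole thing is asked for, a point or a joint stands for the part that bears it (a point fixed in the world has none). Each returns a list of dicts, best first, with "p" (0 to 1); they miss things now and then, are a little off and sometimes report something else, mostly with a low value. They report only what shows in the picture. A call takes as long as a camera call. They do not tell look-alikes from the thing itself.
- viewer.outline_of(camera, name): "pixels" (384x512 bool, what is visible of it) and "bbox" ([left, top, width, height] in pixels, round what is visible of it).
The state is a dict: "clock": time; "q": joint angles; "qd": joint speeds; "joint_torque": joint torques, N m; "tool_pos": TCP position; "eef_rot": TCP orientation; "contact_force": force on the tool from outside, world axes, zero at the start; "moment": the same for the moment, N m; "opening": opening from 0.0 (shut) to 1.0 (fully open).
Only numpy, scipy, OpenCV 4.12 (cv2) and the standard library are available. Lean on these libraries where they do the work, as an engineer would, in place of code of your own. Each camera call takes 0.05 s, during which the arm holds its last target.

TASK

Set up the colour reader: put the blue standard into the blue-ringed pocket and the red standard into the red-ringed pocket, each lying flat on the pocket floor. Then take the enamelled test stem from its rack and lower it upright into the reader's middle port until the white ring on the stem is level with the port's rim, never letting the stem touch the reader; finish while still holding it there, centred and still. Leave the jar, dish and brush where they are.

Things in the scene. Friction and masses are not known exactly. Their poses are not given: they have to be found in the camera images.
- reader: Colour reader, fixed: low box 150 (x) by 240 (y) by 60 mm high, grey sides, flat white top; origin at the centre of its underside, z up. Three round openings in the top in a line along its y: sample port at y = 0, shallow pockets at y = +75 mm (blue ring) and y = -75 mm (red ring). Flat dark screen and keys near its -x edge.
- port (a point): Centre of the mouth of the sample port, level with the reader's top, 60 mm above the table. Bore 28 mm in diameter, vertical, straight through, 60 mm deep down to the table; thin black ring around it. z up.
- pocket_blue (a point): Centre of the floor of the blue-ringed pocket, 12 mm below the reader's top (48 mm above the table). The pocket is round, 42 mm in diameter. z up.
- pocket_red (a point): Centre of the floor of the red-ringed pocket, same size: 42 mm in diameter, 12 mm deep, floor 48 mm above the table. z up.
- standard_blue: Blue enamel colour standard, loose, about 50 g, standing on the table: disc 34 mm in diameter and 10 mm high, with an upright round knob 14 mm in diameter and 24 mm tall on its centre (34 mm high in all). Origin at the centre of its underside, z up along the knob.
- standard_red: Red enamel colour standard, same shape and size as the blue one. Origin at the centre of its underside.
- rack: Wooden drying rack, fixed: a 100 (x) by 60 (y) mm board, 8 mm thick, its top 100 mm above the table, on two steel posts over a base board, with an 18 mm hole in its centre in which the stem hangs. Origin at the centre of its underside on the table.
- stem: Enamelled test stem, loose, 80 g, hanging upright in the rack by its collar, tip 20 mm above the table; lifts straight out. From the tip up: copper rod 12 mm thick, 80 mm long, lowest 30 mm green; 5 mm high white ring centred at 40 mm; brass collar 28 mm wide at 80 to 86 mm; dark round wooden grip 20 mm thick at 86 to 131 mm. Origin: centre of the tip's lower face, z up along it.
- stem_tip (a point): Centre of the lower end of the stem (same as the stem's origin).
- stem_ring (a point): Centre of the white ring, on the stem's axis 40 mm above the tip.
- jar: Closed glass jar with steel cap, 64 mm in diameter, 60 mm high, loose bystander; origin at the centre of its underside.
- dish: Small blue ceramic dish, 100 mm in diameter, 22 mm high, loose bystander; origin at the centre of its underside.
- brush: Flat brush, about 200 mm long, lying on the table, loose bystander, along its own x axis.
Not all that is in view belongs to the job. There is more than one size of the standard_blue; the job needs the smallest. Several things have the shape of the standard_red; the one meant has the colours described above.

How it is judged:
By the outcome, as a careful person would: the job done as asked, in the order asked, and still so for the second after the job is handed in, while the arm keeps its last pose, push and grip.
It also fails if it takes over 72 s, if anything falls off the work surface, if the arm or the gripper's body presses on something with over 40 N, if the wrist force passes 120 N, or if a joint passes its speed limit or range.

## Working session

There is one attempt and no reset: what is moved stays moved. The work goes in short steps, Python scripts to look and compute and a shell command to move; the robot and the scene stay as the last step left them, time stands still between calls to the robot, and variables do not carry over. Pictures are saved under pics/ and viewed, and the job is handed in when it is done.

```bash
mkdir -p pics; ls; python3 - <<'E'
from plant import r, viewer
import cv2
s=r.get_state();print(s['clock'],s['tool_pos'],s['eef_rot'],s['opening'],r.tcp_to_tips)
for n in ['side','top','wrist']:
    im=viewer.snapshot(n); cv2.imwrite(f'pics/{n}0.png',im[:,:,::-1]); 
    c=viewer.camera_params(n); print(n,c)
E
```

```text
pics
0.0 [0.13798895 0.60895344 0.25189452] [ 1.11121806e-01  9.93806359e-01 -9.29501074e-04 -4.17061131e-05] 0.999513858005563 0.014
side {'intrinsics': array([[389.50161095,   0.        , 256.36340914],
       [  0.        , 389.50161095, 193.16448198],
       [  0.        ,   0.        ,   1.        ]]), 'world_to_cam': array([[-0.88493883, -0.46519077,  0.02192749,  0.52244683],
       [ 0.30929178, -0.55186479,  0.77445713, -0.23276389],
       [-0.3481693 ,  0.69212918,  0.63224626, -0.85163062],
       [ 0.        ,  0.        ,  0.        ,  1.        ]])}
top {'intrinsics': array([[476.52631819,   0.        , 253.65526948],
       [  0.        , 476.52631819, 190.56464645],
       [  0.        ,   0.        ,   1.        ]]), 'world_to_cam': array([[-0.11899519, -0.99288935,  0.00329968,  0.07187707],
       [ 0.97093759, -0.11566801,  0.2095259 , -0.58986701],
       [-0.20765437,  0.02813636,  0.97779753, -1.23811921],
       [ 0.        ,  0.        ,  0.        ,  1.        ]])}
wrist {'intrinsics': array([[297.31863964,   0.        , 260.0575645 ],
       [  0.        , 297.31863964, 190.65529751],
       [  0.        ,   0.        ,   1.        ]]), 'world_to_cam': array([[ 0.21987032,  0.97552718, -0.0019386 , -0.62353149],
       [-0.94029966,  0.21140046, -0.26673282,  0.03666445],
       [-0.2597953 ,  0.0604695 ,  0.96376856, -0.39030436],
       [ 0.        ,  0.        ,  0.        ,  1.        ]])}
```

View pics/top0.png

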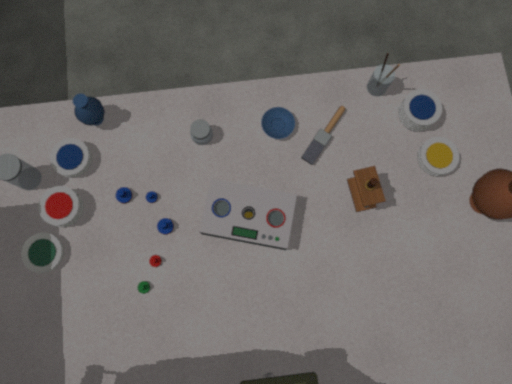

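View pics/side0.png

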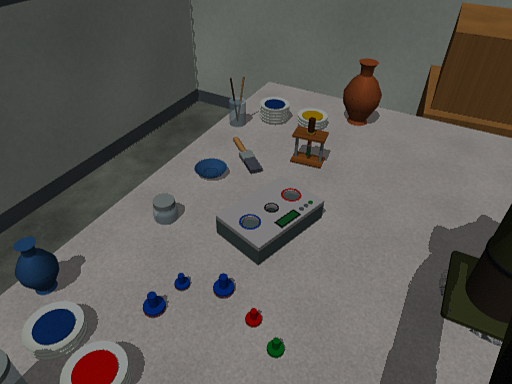

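View pics/wrist0.png

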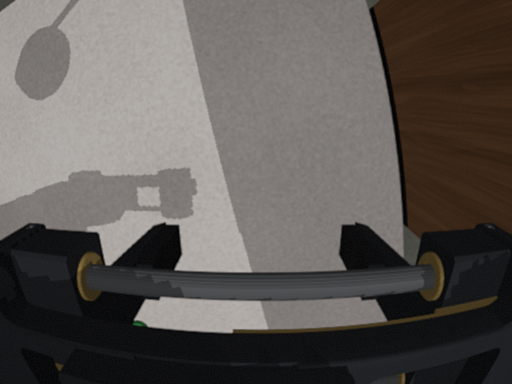

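Top view: blue standards at (124,195), (152,197) and (166,226), of which (152,197) looks smallest. The red standard is at (155,261) and the green look-alike at (144,287). The blue and red vases, bowls and tins are also in view but are not candidates. Next I'll measure and take a close crop.

```bash
cat > h.py <<'E'
import numpy as np, cv2
from plant import r, viewer
def proj(n,P,c=None):
    c=c or viewer.camera_params(n); M=c['world_to_cam'];K=c['intrinsics']
    p=M[:3,:3]@np.asarray(P,float)+M[:3,3]; v=np.array([p[0],-p[1],-p[2]])
    if n=='wrist':
        th=np.arctan2(np.hypot(v[0],v[1]),v[2]);h=np.hypot(v[0],v[1])+1e-12
        return np.array([K[0,2]+K[0,0]*th*v[0]/h,K[1,2]+K[1,1]*th*v[1]/h])
    return np.array([K[0,2]+K[0,0]*v[0]/v[2],K[1,2]+K[1,1]*v[1]/v[2]])
def ray(n,uv,c=None):
    c=c or viewer.camera_params(n); M=c['world_to_cam'];K=c['intrinsics']
    x=(uv[0]-K[0,2])/K[0,0];y=(uv[1]-K[1,2])/K[1,1]
    if n=='wrist':
        th=np.hypot(x,y); s=np.sin(th)/(th+1e-12); d=np.array([x*s,-y*s,-np.cos(th)])
    else: d=np.array([x,-y,-1.])
    R=M[:3,:3]; return -R.T@M[:3,3], R.T@d
def onz(n,uv,z,c=None):
    o,d=ray(n,uv,c); return o+d*(z-o[2])/d[2]
E
python3 - <<'E'
from h import *
for n in ['top','side']:
    im=cv2.imread(f'pics/{n}0.png'); hsv=cv2.cvtColor(im,cv2.COLOR_BGR2HSV)
    H,S,V=[hsv[...,i].astype(int) for i in range(3)]
    for col,m in [('blue',(abs(H-115)<15)&(S>150)&(V>60)),('red',((H<8)|(H>172))&(S>150)&(V>60)),('green',(abs(H-65)<22)&(S>120)&(V>40))]:
        k,l,st,ce=cv2.connectedComponentsWithStats(m.astype(np.uint8))
        for i in range(1,k):
            if 20<st[i,4]<1500: print(n,col,st[i],ce[i].round(1),onz(n,ce[i],.01).round(3))
im=cv2.imread('pics/top0.png'); cv2.imwrite('pics/ctop.png',cv2.resize(im[180:300,100:310],None,fx=3.6,fy=3.6,interpolation=cv2.INTER_CUBIC))
im=cv2.imread('pics/side0.png'); cv2.imwrite('pics/cside.png',cv2.resize(im[170:360,135:335],None,fx=3.1,fy=3.1,interpolation=cv2.INTER_CUBIC))
im=cv2.imread('pics/top0.png'); cv2.imwrite('pics/crack.png',cv2.resize(im[155:225,330:400],None,fx=8,fy=8,interpolation=cv2.INTER_CUBIC))
E
```

```text
top blue [411  96  24  23 410] [422.1 106.9] [ 0.798 -0.525  0.01 ]
top blue [ 58 145  24  24 433] [ 69.3 156.4] [0.768 0.516 0.01 ]
top blue [117 188  14  14 145] [123.5 194.8] [0.637 0.368 0.01 ]
top blue [147 192  10  10  69] [151.1 196.8] [0.622 0.29  0.01 ]
top blue [158 219  15  14 160] [164.8 225.7] [0.535 0.258 0.01 ]
top red [ 46 193  26  25 525] [ 58.5 205.2] [0.629 0.551 0.01 ]
top red [150 256  11  10  90] [155.1 260.6] [0.442 0.293 0.01 ]
top green [234 228  23  10 105] [245.  232.6] [0.489 0.038 0.01 ]
top green [139 282  10  11  90] [143.5 286.9] [0.375 0.329 0.01 ]
side blue [265 100  20   9 131] [274.5 103.5] [ 0.82 -0.59  0.01]
side blue [195 159  32  19 435] [210.7 167.3] [ 0.802 -0.102  0.01 ]
side blue [239 214  22  15  69] [249.7 221.6] [0.583 0.053 0.01 ]
side blue [ 14 237  22  15 228] [ 24.5 243.8] [1.018 0.383 0.01 ]
side blue [ 15 255  29  29 642] [ 28.7 268.8] [0.944 0.43  0.01 ]
side blue [175 273  15  16 137] [181.  281.7] [0.623 0.295 0.01 ]
side blue [213 274  21  22 260] [222.6 286. ] [0.537 0.261 0.01 ]
side blue [ 36 291  14   3  30] [ 42.3 292. ] [0.865 0.458 0.01 ]
side blue [143 292  22  23 292] [152.4 304.6] [0.64  0.371 0.01 ]
side blue [  32  309   43   36 1085] [ 52.8 326.3] [0.779 0.504 0.01 ]
side red [281 188  20  13  61] [290.3 194.2] [ 0.536 -0.102  0.01 ]
side red [245 308  17  19 213] [252.9 317.9] [0.441 0.299 0.01 ]
side red [  71  350   47   34 1290] [ 95.1 368.2] [0.644 0.527 0.01 ]
side green [277 211  21  15 126] [287.1 218.1] [ 0.503 -0.007  0.01 ]
side green [267 337  17  21 238] [275.1 347.6] [0.374 0.336 0.01 ]
```

View pics/ctop.png

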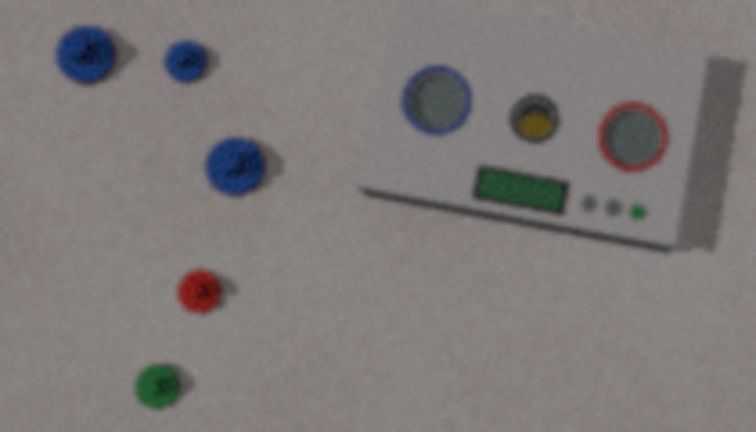

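View pics/cside.png

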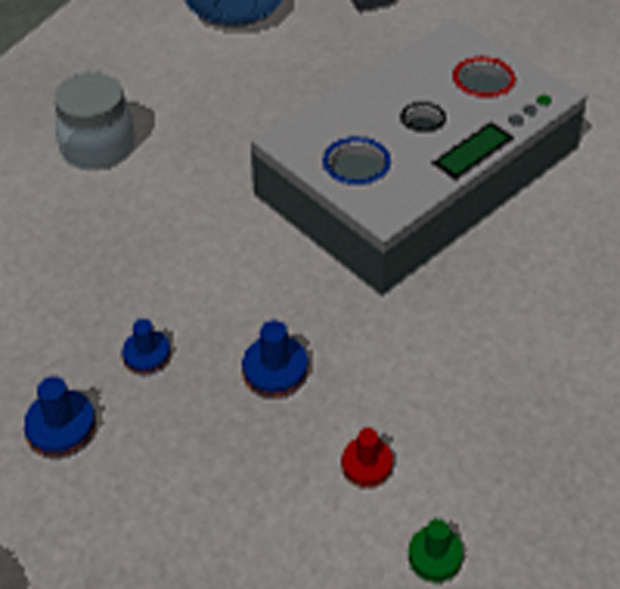

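View pics/crack.png

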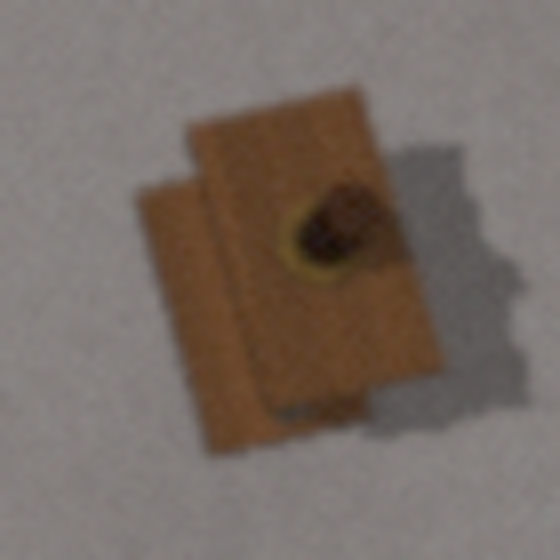

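The crop confirms it: the blue at (152,197) has a disc of about 12 px, which is roughly 34 mm, against 47 mm for the two larger ones. Red at (155,261) is the only red one. Now I'll measure all the poses precisely in both cameras.

```bash
cat > fit.py <<'E'
from h import *
from scipy.optimize import minimize
def circ(p,z,rad,n=40):
    t=np.linspace(0,2*np.pi,n); return np.c_[p[0]+rad*np.cos(t),p[1]+rad*np.sin(t),np.full(n,z)]
def sil(n,p,parts,c,S=8,shape=(384,512)):
    m=np.zeros(shape,np.uint8)
    q=[]
    for a,ra,b,rb in parts:
        pts=np.array([proj(n,x,c) for x in np.r_[circ(p,a,ra),circ(p,b,rb)]])
        q.append(cv2.convexHull(pts.astype(np.float32)))
    return q
def hull_centroid(n,p,parts,c):
    q=sil(n,p,parts,c); al=np.concatenate(q).reshape(-1,2); o=al.min(0)-2; S=16
    m=np.zeros((np.ceil((al.max(0)-o+4)*S)).astype(int)[::-1],np.uint8)
    for h in q: cv2.fillPoly(m,[np.round((h.reshape(-1,2)-o)*S).astype(np.int32)],1)
    M=cv2.moments(m,True); return np.array([M['m10'],M['m01']])/M['m00']/S+o, M['m00']/S/S
E
python3 - <<'E'
from fit import *
STD=[(0,.017,.01,.017),(.01,.007,.034,.007)]
for name,g,mul in [('blue',(.622,.291),1),('red',(.441,.295),1)]:
    for n in ['top','side']:
        c=viewer.camera_params(n); im=cv2.imread(f'pics/{n}0.png').astype(int)
        u,v=proj(n,[*g,.012],c); B,G,R=im[...,0],im[...,1],im[...,2]
        sc=(B-np.maximum(R,G)) if name=='blue' else (R-np.maximum(B,G))
        yy,xx=np.mgrid[:384,:512]; w=np.where((abs(xx-u)<14)&(abs(yy-v)<14),sc,0)
        m=w>30
        # keep central comp
        k,l,st,ce=cv2.connectedComponentsWithStats(m.astype(np.uint8)); i=1+np.argmax(st[1:,4])
        cc=ce[i]
        p=np.array(g)
        for _ in range(6):
            h,a=hull_centroid(n,p,STD,c); p=p+(onz(n,cc,.012,c)-onz(n,h,.012,c))[:2]
        print(name,n,p.round(4),'area',st[i,4],round(a))
# rings
for n in ['top','side']:
    c=viewer.camera_params(n); im=cv2.imread(f'pics/{n}0.png').astype(int);B,G,R=im[...,0],im[...,1],im[...,2]
    boxes={'top':{'blue':(205,190,240,225),'red':(260,203,295,235)},'side':{'blue':(232,208,268,236),'red':(275,183,307,208)}}[n]
    out={}
    for k,(x0,y0,x1,y1) in boxes.items():
        sc=(B-np.maximum(R,G)) if k=='blue' else (R-np.maximum(B,G))
        s=sc[y0:y1,x0:x1]; ys,xs=np.nonzero(s>25); e=cv2.fitEllipse(np.c_[xs+x0,ys+y0].astype(np.float32))
        out[k]=onz(n,e[0],.06,c); print(n,k,len(xs),np.round(e[0],2),np.round(e[1],1),out[k].round(4))
    d=out['blue']-out['red']; print(n,'dist',np.hypot(*d[:2]).round(4),'mid',((out['blue']+out['red'])/2).round(4),'yaw',np.degrees(np.arctan2(-d[0],d[1])).round(2))
c=viewer.camera_params('wrist');s=r.get_state()
from scipy.spatial.transform import Rotation as Ro
R=Ro.from_quat(s['eef_rot']); print(R.as_matrix().round(3))
for z in (-.005,.014,.05,.1,.2): print(z,proj('wrist',s['tool_pos']+R.apply([0,0,z]),c))
M=c['world_to_cam'];print('cam pos tool',R.inv().apply(-M[:3,:3].T@M[:3,3]-s['tool_pos']),R.inv().apply(-M[2,:3]))
E
```

```text
blue top [0.6237 0.2921] area 87 123
blue side [0.6243 0.2928] area 165 218
red top [0.4427 0.2947] area 123 130
red side [0.4423 0.2968] area 235 254
top blue 50 [220.93 207.43] [17.4 17.8] [0.5588 0.0951 0.06  ]
top red 125 [275.4  217.61] [17.9 18.2] [ 0.5136 -0.0481  0.06  ]
top dist 0.1501 mid [0.5362 0.0235 0.06  ] yaw -17.51
side blue 97 [249.58 221.39] [14.1 20.3] [0.5584 0.0988 0.06  ]
side red 95 [290.62 194.43] [12.2 18.5] [ 0.5133 -0.0439  0.06  ]
side dist 0.1497 mid [0.5359 0.0274 0.06  ] yaw -17.55
[[-0.975  0.221 -0.   ]
 [ 0.221  0.975 -0.001]
 [-0.    -0.001 -1.   ]]
-0.005 [261.19113486 258.65437035]
0.014 [261.09064728 241.99796097]
0.05 [260.94640831 218.51483621]
0.1 [260.80987029 196.71973429]
0.2 [260.64962951 171.64627783]
cam pos tool [ 0.06949374 -0.00054549 -0.13263194] [-2.66630828e-01 -3.08093363e-04  9.63798686e-01]
```

```bash
cat >> h.py <<'E'
from scipy.spatial.transform import Rotation as Ro
def delta(x,y,z):
    s=r.get_state(); R=Ro.from_quat(s['eef_rot']); d=100*R.inv().apply(np.array([x,y,z])-s['tool_pos'])
    print('clock',round(s['clock'],2),'pos',s['tool_pos'].round(4),'zaxis',R.as_matrix()[:,2].round(4),'open',round(88*s['opening'],1),'F',np.round(s['contact_force'],1)); print('rows shift cm',d.round(2)); return d
E
python3 -c "
from h import *
delta(.624,.2925,.13)"
```

```text
clock 0.15 pos [0.138  0.6091 0.2521] zaxis [-2.0e-04 -1.3e-03 -1.0e+00] open 88.1 F [ 0.4  0.7 -0.3]
rows shift cm [-54.39 -20.13  12.24]
```

```bash
python3 -m inch '[[0.5,[-4,-1.5,0.5],0],[0.5,[-8.7,-3.2,1],0],[0.5,[-13.4,-4.9,2],0],[0.5,[-18,-6.6,3],0],[0.5,[-22.5,-8.3,4],0],[0.5,[-27,-10,5],0],[0.5,[-31.5,-11.7,6],0],[0.5,[-36,-13.4,7],0],[0.5,[-40.5,-15,8],0],[0.5,[-45,-16.7,9.2],0],[0.5,[-49.5,-18.4,10.4],0],[0.5,[-53,-19.6,11.6],0],[0.5,[-54.4,-20.1,12.2],0],[0.5,[-54.4,-20.1,12.2],0],[0.5,[-54.4,-20.1,12.2],0],[0.5,[-54.4,-20.1,12.2],0]]' 15
python3 - <<'E'
from h import *
delta(.624,.2925,.030)
im=viewer.snapshot('wrist'); cv2.imwrite('pics/w1.png',im[:,:,::-1])
E
```

```text
clock: 1.75
tool_pos: [0.622, 0.2965, 0.1315]
eef_rot: [0.109, 0.994, 0.001, -0.001]
contact_force: [0.2, -0.1, 0.3]
opening: 0.503
clock 1.75 pos [0.622  0.2965 0.1315] zaxis [-0.0011  0.0022 -1.    ] open 44.2 F [ 0.2 -0.1  0.3]
rows shift cm [-0.29 -0.37 10.15]
```

View pics/w1.png

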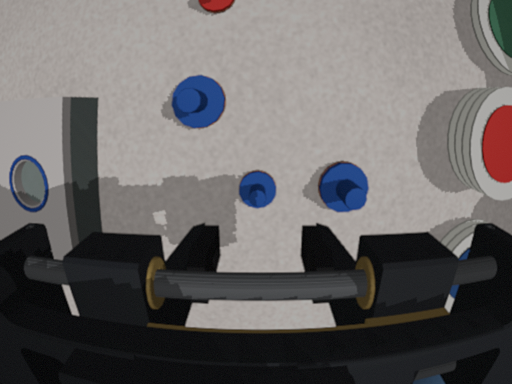

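Wrist view: the small blue standard is at (257,189), between larger ones at (198,101) and (343,187). The reader is at the left and the red standard at the top edge. I'll refine the position from this view.

```bash
cat >> fit.py <<'E'
STD=[(0,.017,.01,.017),(.01,.007,.034,.007)]
def fitw(col,g,parts=STD,zc=.012,fn='pics/tmp.png',cam='wrist',win=30,th=30):
    c=viewer.camera_params(cam); s=r.get_state(); im=viewer.snapshot(cam)[:,:,::-1]; cv2.imwrite(fn,im); im=im.astype(int)
    u,v=proj(cam,[*g,zc],c); B,G,R=im[...,0],im[...,1],im[...,2]
    sc=(B-np.maximum(R,G)) if col=='blue' else (R-np.maximum(B,G))
    yy,xx=np.mgrid[:384,:512]; m=(sc>th)&(abs(xx-u)<win)&(abs(yy-v)<win)
    k,l,st,ce=cv2.connectedComponentsWithStats(m.astype(np.uint8)); i=1+np.argmax(st[1:,4]); p=np.array(g)
    for _ in range(8):
        h,a=hull_centroid(cam,p,parts,c); p=p+(onz(cam,ce[i],zc,c)-onz(cam,h,zc,c))[:2]
    print(cam,col,'px',ce[i].round(1),'pos',p.round(4),'area',st[i,4],round(a)); return p
E
python3 - <<'E'
from fit import *
p=fitw('blue',(.624,.2925))
delta(*p,.03)
E
```

```text
wrist blue px [257.4 188.9] pos [0.6221 0.2935] area 1047 1182
clock 1.85 pos [0.6227 0.2958 0.1316] zaxis [-2.0e-04  1.6e-03 -1.0e+00] open 44.1 F [ 0.3  0.1 -0.8]
rows shift cm [-0.   -0.26 10.16]
```

```bash
python3 -m inch '[[0.5,[0,-0.26,3],0],[0.5,[0,-0.26,6],0],[0.5,[0,-0.26,8.5],0],[0.5,[0,-0.26,9.8],0],[0.5,[0,-0.26,10.1],0],[0.5,[0,-0.26,10.1],0],[0.5,[0,-0.26,10.1],0]]'
python3 - <<'E'
from fit import *
p=fitw('blue',(.6221,.2935),fn='pics/w2.png')
delta(*p,.03)
E
```

```text
clock: 2.55
tool_pos: [0.6245, 0.2916, 0.0313]
eef_rot: [0.111, 0.994, 0.001, 0.001]
contact_force: [-0.0, -0.2, -0.0]
opening: 0.499
wrist blue px [263.1 230.5] pos [0.6226 0.2933] area 2561 2988
clock 2.6 pos [0.6246 0.2915 0.0313] zaxis [ 0.0023  0.0014 -1.    ] open 44.1 F [ 0.1 -0.6  0.8]
rows shift cm [0.23 0.13 0.13]
```

View pics/w2.png

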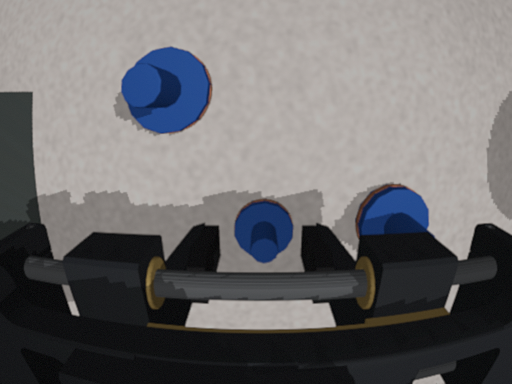

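```bash
python3 -m inch '[[0.5,[0.2,0.1,0.1],0],[0.7,[0.2,0.1,0.1],0],[1,[0.2,0.1,0.1],0],[1,[0.2,0.1,0.1],0],[1,[0.2,0.1,0.1],0],[1,[0.2,0.1,0.1],0],[1,[0.2,0.1,0.1],0]]' 20
python3 -m inch '[[1,[0,0,-1],0],[1,[0,0,-3],0],[1,[0,0,-6],0],[1,[0,0,-8.5],0],[1,[0,0,-9.5],0],[1,[0,0,-10],0],[1,[0,0,-10],0],[1,[0,0,-10],0]]'
python3 - <<'E'
from h import *
im=viewer.snapshot('wrist'); cv2.imwrite('pics/w3.png',im[:,:,::-1])
delta(.5585,.097,.13)
E
```

```text
clock: 3.3
tool_pos: [0.6221, 0.2924, 0.0288]
eef_rot: [0.111, 0.994, 0.0, 0.0]
contact_force: [0.3, 0.6, 0.4]
opening: 0.147
clock: 4.1
tool_pos: [0.6212, 0.2918, 0.1275]
eef_rot: [0.111, 0.994, -0.001, -0.001]
contact_force: [0.6, 0.3, -1.4]
opening: 0.153
clock 4.15 pos [0.6211 0.2918 0.1273] zaxis [-0.0022 -0.0012 -1.    ] open 13.0 F [ 0.2 -0.2 -1. ]
rows shift cm [  1.81 -20.38  -0.24]
```

View pics/w3.png

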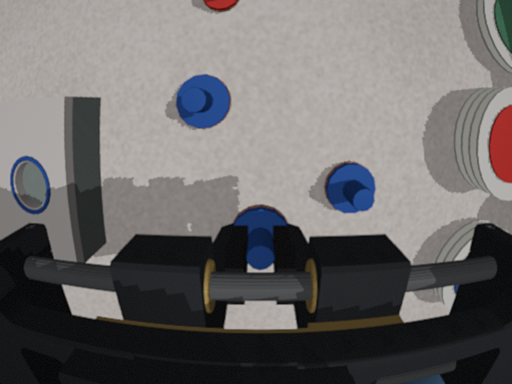

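Blue is held and upright between the pads, with the knob at (260,250) and the disc's front edge at (260,207). Next I'll go near the blue pocket, offset so that it stays visible.

```bash
python3 -m inch '[[1,[-0.3,-1.5,0],0],[1,[-0.9,-4.5,0],0],[1,[-1.5,-8.5,0],0],[1,[-2.2,-12.5,0],0],[1,[-2.8,-16.5,0],0],[1,[-3.2,-19.2,0],0],[1,[-3.2,-20.2,-0.2],0],[1,[-3.2,-20.4,-0.2],0],[1,[-3.2,-20.4,-0.2],0],[1,[-3.2,-20.4,-0.2],0]]'
python3 - <<'E'
from h import *
s=r.get_state();c=viewer.camera_params('wrist')
im=viewer.snapshot('wrist'); cv2.imwrite('pics/w4.png',im[:,:,::-1])
delta(.5585,.097,.13)
R=Ro.from_quat(s['eef_rot'])
for x in (-.017,):
  for z in (.02,.03): print(z,proj('wrist',s['tool_pos']+R.apply([x,0,z]),c))
print('knob',proj('wrist',s['tool_pos']+R.apply([0,0,-.004]),c))
E
```

```text
clock: 5.15
tool_pos: [0.608, 0.0889, 0.1308]
eef_rot: [0.11, 0.994, 0.001, 0.0]
contact_force: [0.5, 0.1, -0.9]
opening: 0.151
clock 5.2 pos [0.6081 0.0888 0.1307] zaxis [ 3.0e-04  1.8e-03 -1.0e+00] open 13.2 F [ 0.2  0.6 -0.6]
rows shift cm [ 5.02 -0.28  0.07]
0.02 [260.95359537 263.65292457]
0.03 [260.91857088 255.69505324]
knob [261.13801942 257.63054708]
```

View pics/w4.png

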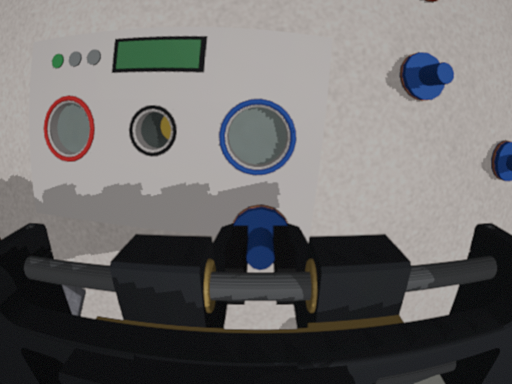

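The blue ring is at (257,136), the port at (153,130) and the red ring at (69,128). Now I'll measure them in this image.

```bash
cat >> fit.py <<'E'
def ring(im,c,col,g,z=.06,rad=.024,cam='wrist',th=25,rin=.017):
    """im BGR int; pixels unprojected to plane z, circle lsq fit"""
    B,G,R=im[...,0],im[...,1],im[...,2]
    sc={'blue':lambda:B-np.maximum(R,G),'red':lambda:R-np.maximum(B,G),'black':lambda:90-np.maximum(R,np.maximum(B,G))}[col]()
    yy,xx=np.nonzero(sc>th); P=[]
    for u,v in zip(xx,yy):
        p=onz(cam,(u,v),z,c)
        if rin<np.hypot(*(p[:2]-g))<rad+.006: P.append(p[:2])
    P=np.array(P)
    from scipy.optimize import least_squares
    f=lambda q:np.hypot(P[:,0]-q[0],P[:,1]-q[1])-q[2]
    q=least_squares(f,[*g,rad],loss='soft_l1',f_scale=.001).x; return q,len(P)
E
python3 - <<'E'
from fit import *
c=viewer.camera_params('wrist');s=r.get_state();R=Ro.from_quat(s['eef_rot'])
im=cv2.imread('pics/w4.png').astype(int)
b,n=ring(im,c,'blue',(.5585,.097));print(b.round(4),n)
d,n=ring(im,c,'red',(.5135,-.046));print(d.round(4),n)
k,n=ring(im,c,'black',(.536,.0255),rad=.0155,rin=.010,th=30);print(k.round(4),n)
print(((b+d)/2)[:2].round(4),np.hypot(*(b-d)[:2]))
for z in (.02,.03): print(z,proj('wrist',s['tool_pos']+R.apply([.017,0,z]),c))
m=cv2.imread('pics/w4.png')[195:275,225:300]; cv2.imwrite('pics/w4c.png',cv2.resize(m,None,fx=7,fy=7))
E
```

```text
[0.5575 0.0976 0.0245] 1196
[ 0.5122 -0.0465  0.0246] 850
[0.5354 0.0252 0.0164] 490
[0.5348 0.0255] 0.1510402715334218
0.02 [261.06377009 208.87750206]
0.03 [261.01765407 203.21989408]
```

View pics/w4c.png

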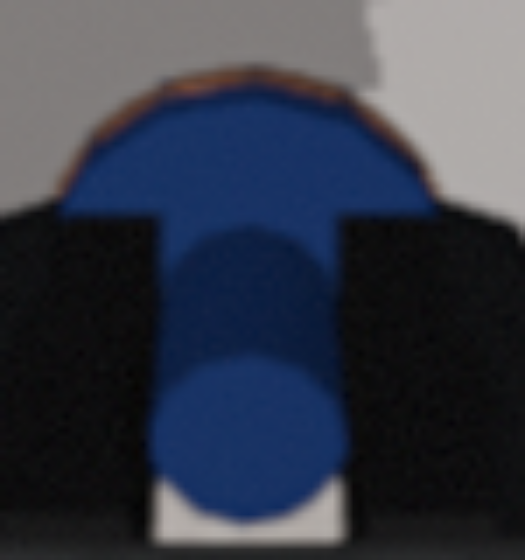

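The held disc is centred in the tool to within 1 mm, and the pocket position agrees across all three cameras. Lowering in stages.

```bash
python3 -c "
from h import *
delta(.5575,.0976,.094)"
python3 -m inch '[[1,[1,-0.1,0],0],[1,[2.8,-0.2,0],0],[1,[4.4,-0.25,0.5],0],[1,[5.1,-0.3,1.5],0],[1,[5.1,-0.35,2.7],0],[1,[5.1,-0.35,3.5],0],[1,[5.1,-0.35,3.6],0],[1,[5.1,-0.35,3.6],0],[1,[5.1,-0.35,3.6],0]]'
python3 - <<'E'
from h import *
im=viewer.snapshot('wrist'); cv2.imwrite('pics/w5.png',im[150:290,180:340,::-1])
im=viewer.snapshot('top'); cv2.imwrite('pics/t5.png',im[:,:,::-1])
delta(.5575,.0976,.077)
E
```

```text
clock 5.2 pos [0.6081 0.0888 0.1307] zaxis [ 3.0e-04  1.8e-03 -1.0e+00] open 13.2 F [ 0.2  0.6 -0.6]
rows shift cm [ 5.13 -0.25  3.67]
clock: 6.1
tool_pos: [0.5582, 0.0941, 0.0949]
eef_rot: [0.111, 0.994, 0.0, 0.0]
contact_force: [-0.2, 0.9, -0.5]
opening: 0.149
clock 6.2 pos [0.558  0.0941 0.095 ] zaxis [ 9.e-04  3.e-04 -1.e+00] open 13.3 F [-0.1  1.1 -0.3]
rows shift cm [0.13 0.33 1.8 ]
```

View pics/w5.png

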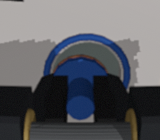

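```bash
python3 -m inch '[[1,[0.1,0.33,0],0],[1,[0.1,0.33,0.1],0],[1,[0.1,0.33,0.1],0],[1,[0.1,0.33,0.1],0]]'
python3 - <<'E'
from fit import *
c=viewer.camera_params('wrist');im=viewer.snapshot('wrist'); im=im[:,:,::-1].astype(int);cv2.imwrite('pics/w6.png',cv2.resize(im[150:290,180:340].astype(np.uint8),None,fx=4,fy=4))
delta(.5575,.0976,.077)
E
```

```text
clock: 6.6
tool_pos: [0.5573, 0.0975, 0.0937]
eef_rot: [0.111, 0.994, -0.0, -0.0]
contact_force: [-0.4, 0.1, -0.1]
opening: 0.15
clock 6.65 pos [0.5573 0.0975 0.0937] zaxis [ 0. -0. -1.] open 13.5 F [ 0.3  0.1 -0. ]
rows shift cm [-0.01  0.02  1.67]
```

View pics/w6.png

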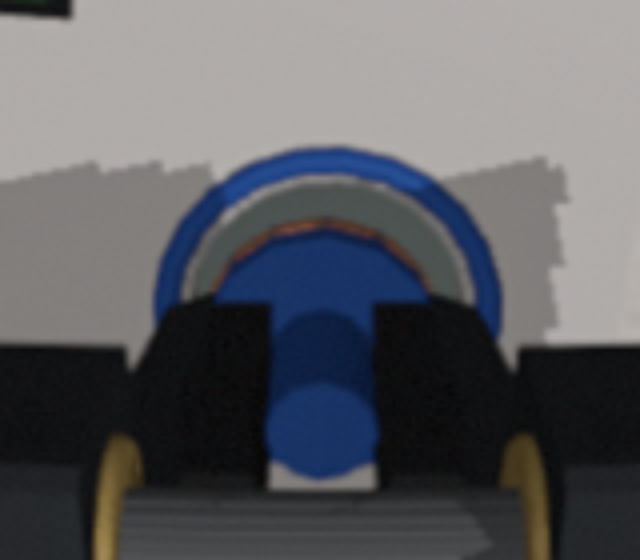

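The disc sits at column 322 and the ring centre at 330 in the 4x crop, an offset of about 1.2 mm. I'll shift +y by 1 mm and lower it.

```bash
python3 -m inch '[[1,[0,0.1,0.3],0],[1,[0,0.1,0.7],0],[1,[0,0.1,1.0],0],[1,[0,0.1,1.3],0],[1,[0,0.1,1.5],0],[1,[0,0.1,1.6],0],[1,[0,0.1,1.65],0],[1,[0,0.1,1.65],0]]'
python3 - <<'E'
from fit import *
delta(.5575,.0976,.077)
im=viewer.snapshot('wrist'); im=im[:,:,::-1].astype(int);cv2.imwrite('pics/w7.png',cv2.resize(im[150:290,180:340].astype(np.uint8),None,fx=4,fy=4))
E
```

```text
clock: 7.45
tool_pos: [0.5575, 0.0985, 0.0772]
eef_rot: [0.111, 0.994, 0.0, 0.0]
contact_force: [-0.1, 0.7, 0.5]
opening: 0.15
clock 7.45 pos [0.5575 0.0985 0.0772] zaxis [ 0.e+00  1.e-04 -1.e+00] open 13.2 F [-0.1  0.7  0.5]
rows shift cm [-0.02 -0.09  0.02]
```

View pics/w7.png

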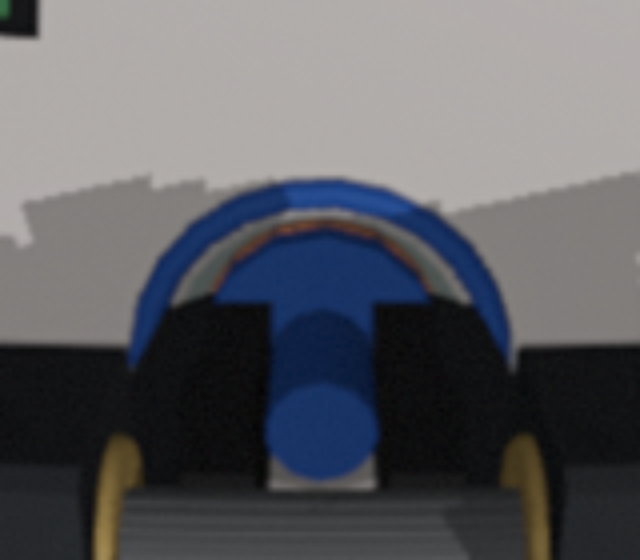

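```bash
python3 -m inch '[[1,[0,0,0.05],0],[1,[0,0,0.08],0],[1,[0,0,0.08],0],[0.75,[0,0,0.08],0],[0.6,[0,0,0.08],0],[0.6,[0,0,0.08],0],[0.6,[0,0,-0.5],0],[0.6,[0,0,-2],0],[0.6,[0,0,-5],0],[0.6,[0,0,-8],0],[0.6,[0,0,-8],0]]'
python3 - <<'E'
from fit import *
p=fitw('red',(.4425,.2955),cam='top',win=14)
delta(*p,.13)
im=viewer.snapshot('wrist'); im=im[:,:,::-1];cv2.imwrite('pics/w8.png',im)
E
```

```text
clock: 8.6
tool_pos: [0.5599, 0.0992, 0.1611]
eef_rot: [0.111, 0.994, 0.001, 0.003]
contact_force: [0.4, 0.2, -0.5]
opening: 0.399
top red px [154.7 260.5] pos [0.4426 0.2947] area 125 130
clock 8.65 pos [0.5588 0.0988 0.1592] zaxis [ 0.0042  0.0012 -1.    ] open 35.1 F [-0.4 -0.  -0.9]
rows shift cm [15.68 16.53  2.9 ]
```

View pics/w8.png

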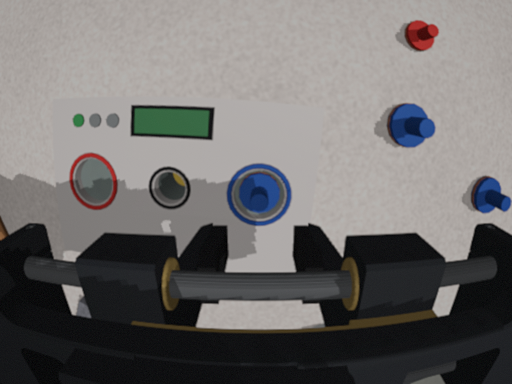

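Blue lies centred in its pocket at (259,194). Now the red standard.

```bash
python3 -m inch '[[0.5,[2,2,0],0],[0.5,[5,5.3,0],0],[0.5,[8.4,8.8,0.5],0],[0.5,[11.8,12.4,1],0],[0.5,[14.5,15.3,2],0],[0.5,[15.6,16.4,2.8],0],[0.5,[15.6,16.5,2.9],0],[0.5,[15.6,16.5,2.9],0],[0.5,[15.6,16.5,2.9],0]]'
python3 - <<'E'
from fit import *
p=fitw('red',(.4426,.295),fn='pics/w9.png')
delta(*p,.03)
E
```

```text
clock: 9.6
tool_pos: [0.4429, 0.2918, 0.128]
eef_rot: [0.113, 0.994, -0.001, 0.0]
contact_force: [-0.4, -0.9, -0.7]
opening: 0.496
wrist red px [266.1 186.4] pos [0.4413 0.2968] area 1143 1220
clock 9.65 pos [0.443  0.2919 0.1282] zaxis [ 5.0e-04 -1.2e-03 -1.0e+00] open 44.1 F [0.1 0.4 0.6]
rows shift cm [0.29 0.45 9.82]
```

View pics/w9.png

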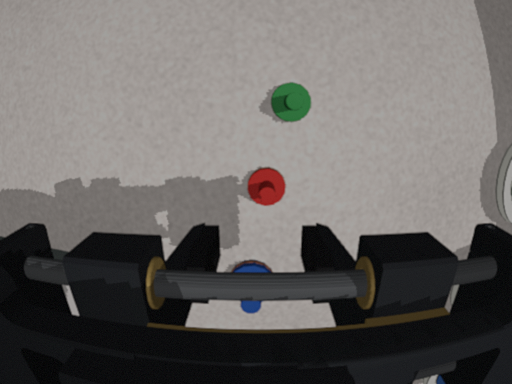

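```bash
python3 -m inch '[[0.5,[0.2,0.4,3],0],[0.5,[0.25,0.45,6],0],[0.5,[0.25,0.45,8.3],0],[0.5,[0.25,0.45,9.5],0],[0.5,[0.25,0.45,9.8],0],[0.5,[0.25,0.45,9.8],0],[0.5,[0.25,0.45,9.8],0]]'
python3 - <<'E'
from fit import *
p=fitw('red',(.4413,.2968),fn='pics/w10.png')
delta(*p,.03)
E
```

```text
clock: 10.35
tool_pos: [0.4411, 0.2989, 0.0312]
eef_rot: [0.111, 0.994, 0.001, 0.001]
contact_force: [-0.3, -0.5, -0.4]
opening: 0.505
wrist red px [257.4 236.1] pos [0.4418 0.2967] area 2707 2965
clock 10.4 pos [0.4411 0.2991 0.0313] zaxis [ 0.0015  0.0013 -1.    ] open 44.1 F [-1.  -0.4  0.3]
rows shift cm [-0.12 -0.22  0.13]
```

View pics/w10.png

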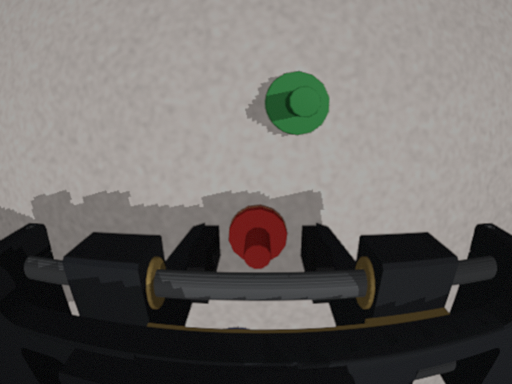

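```bash
python3 -m inch '[[0.5,[-0.1,-0.2,0.1],0],[0.7,[-0.1,-0.2,0.1],0],[1,[-0.1,-0.2,0.1],0],[1,[-0.1,-0.2,0.1],0],[1,[-0.1,-0.2,0.1],0],[1,[-0.1,-0.2,0.1],0],[1,[-0.1,-0.2,0.1],0]]' 20
python3 -m inch '[[1,[0,0,-1],0],[1,[0,0,-3],0],[1,[0,0,-6],0],[1,[0,0,-8.5],0],[1,[0,0,-10],0],[1,[0,0,-11],0],[1,[0,0,-11],0]]'
python3 - <<'E'
from h import *
im=viewer.snapshot('wrist'); cv2.imwrite('pics/w11.png',cv2.resize(im[195:275,225:300,::-1],None,fx=7,fy=7))
print(np.degrees(0)); delta(.5122+.049,-.0465-.011,.13)
E
```

```text
clock: 11.1
tool_pos: [0.4409, 0.2968, 0.0293]
eef_rot: [0.111, 0.994, 0.0, 0.0]
contact_force: [-0.6, 0.6, 0.7]
opening: 0.15
clock: 11.8
tool_pos: [0.4415, 0.2969, 0.1406]
eef_rot: [0.111, 0.994, 0.001, 0.001]
contact_force: [0.7, 0.4, -0.3]
opening: 0.149
0.0
clock 11.85 pos [0.4411 0.2966 0.1396] zaxis [ 7.e-04  5.e-04 -1.e+00] open 13.0 F [ 0.7  0.3 -0.4]
rows shift cm [-19.54 -31.88   0.95]
```

View pics/w11.png

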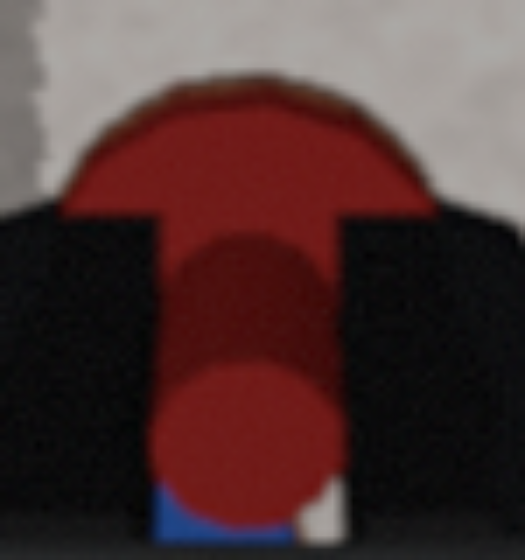

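```bash
python3 -m inch '[[1,[-1.2,-2,0],0],[1,[-3.2,-5.2,0],0],[1,[-5.8,-9.4,0],0],[1,[-8.4,-13.6,0],0],[1,[-11,-17.8,0],0],[1,[-13.6,-22,0],0],[1,[-16.2,-26.3,0.2],0],[1,[-18.4,-30,0.5],0],[1,[-19.4,-31.6,0.9],0],[1,[-19.5,-31.9,0.9],0],[1,[-19.5,-31.9,0.9],0],[1,[-19.5,-31.9,0.9],0]]'
python3 - <<'E'
from fit import *
c=viewer.camera_params('wrist');im=viewer.snapshot('wrist')[:,:,::-1]; cv2.imwrite('pics/w12.png',im);im=im.astype(int)
d,n=ring(im,c,'red',(.5125,-.046));print(d.round(4),n)
k,n=ring(im,c,'black',(.535,.0255),rad=.0155,rin=.010,th=30);print(k.round(4),n)
R=Ro.from_quat(r.get_state()['eef_rot'])
delta(*d[:2],.093)
E
```

```text
clock: 13.05
tool_pos: [0.56, -0.0549, 0.13]
eef_rot: [0.11, 0.994, 0.001, -0.001]
contact_force: [-0.3, 1.0, -0.6]
opening: 0.151
[ 0.5123 -0.0453  0.0245] 1412
[0.5354 0.0265 0.0164] 482
clock 13.1 pos [ 0.5602 -0.0549  0.1302] zaxis [-7.0e-04  1.6e-03 -1.0e+00] open 13.0 F [-0.4 -0.7 -0.8]
rows shift cm [ 4.88 -0.11  3.72]
```

View pics/w12.png

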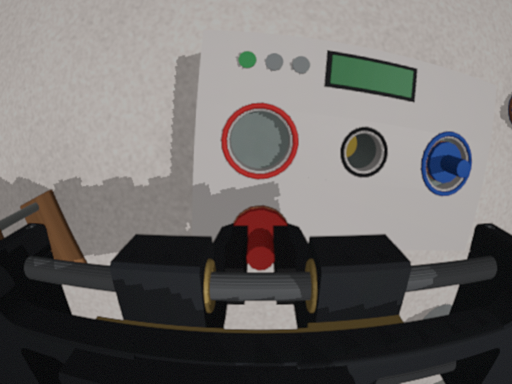

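The red ring is at (259,141). The rack is at lower left, so I'll check its distance before lowering.

```bash
python3 - <<'E'
from fit import *
# stem grip top centre ~ ; corners of board top in crack.png (px/8+offset)
for n,pts,z in [('top',[(190,125),(360,88),(442,370),(268,415)],.1)]:
    P=[onz(n,(x/8+330-.5,y/8+155-.5),z) for x,y in pts]; print(np.round(P,4)); print(np.mean(P,0).round(4)); a=P[3]-P[0];print(np.linalg.norm(P[3]-P[0]),np.linalg.norm(P[1]-P[0]),np.degrees(np.arctan2(a[1],a[0])))
print(onz('top',(330+358/8,155+205/8),.151), onz('top',(330+318/8,155+240/8),.106))
im=viewer.snapshot('side')[:,:,::-1]; cv2.imwrite('pics/s12.png',cv2.resize(im[90:230,200:360],None,fx=5,fy=4))
E
```

```text
[[ 0.6102 -0.2687  0.1   ]
 [ 0.6161 -0.3274  0.1   ]
 [ 0.518  -0.3378  0.1   ]
 [ 0.5099 -0.2782  0.1   ]]
[ 0.5636 -0.303   0.1   ]
0.10074136492531892 0.05898595006356657 -174.59175005562324
[ 0.56460464 -0.30607883  0.151     ] [ 0.56358974 -0.30398332  0.106     ]
```

View pics/s12.png

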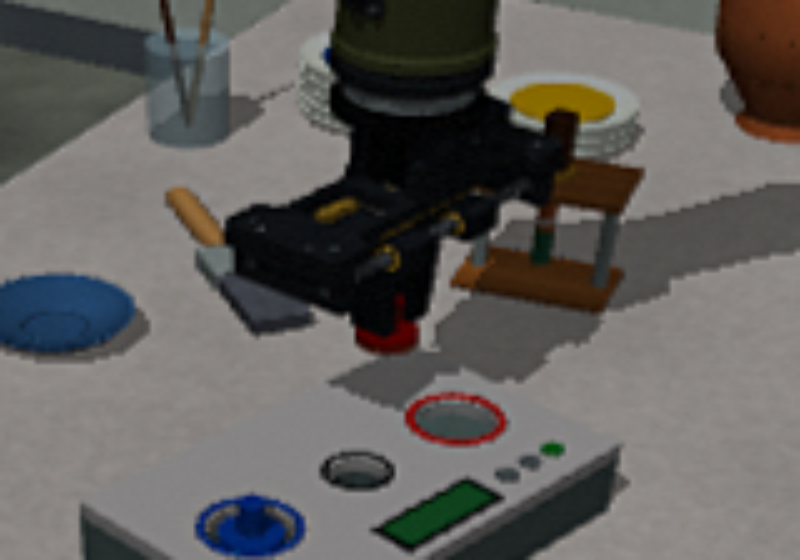

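The stem is near (0.564, -0.305), well clear. Now red to above its pocket.

```bash
python3 -m inch '[[1,[1,0,0],0],[1,[2.8,-0.05,0.2],0],[1,[4.4,-0.1,1],0],[1,[4.95,-0.1,2],0],[1,[4.95,-0.1,3],0],[1,[4.95,-0.1,3.6],0],[1,[4.95,-0.1,3.7],0],[1,[4.95,-0.1,3.7],0],[1,[4.95,-0.1,3.7],0]]'
python3 - <<'E'
from fit import *
im=viewer.snapshot('wrist'); im=im[:,:,::-1].astype(int);cv2.imwrite('pics/w13.png',cv2.resize(im[150:290,180:340].astype(np.uint8),None,fx=4,fy=4))
d=delta(.5123,-.0455,.077)
E
```

```text
clock: 14.05
tool_pos: [0.5126, -0.0476, 0.0934]
eef_rot: [0.111, 0.994, 0.0, 0.0]
contact_force: [-0.1, -1.1, -1.8]
opening: 0.15
clock 14.1 pos [ 0.5126 -0.0476  0.0934] zaxis [ 8.e-04  2.e-04 -1.e+00] open 13.0 F [ 0.1 -0.1 -0.6]
rows shift cm [0.08 0.2  1.64]
```

View pics/w13.png

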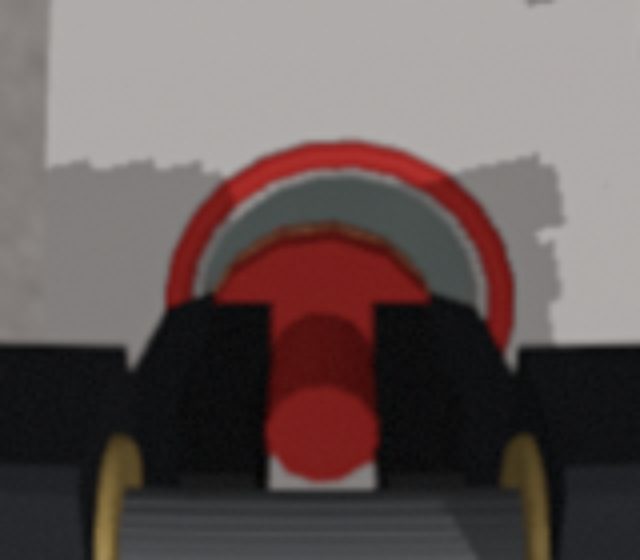

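```bash
python3 -m inch '[[1,[0.14,0.24,0],0],[1,[0.14,0.24,0],0],[1,[0.14,0.24,0.4],0],[1,[0.14,0.24,0.8],0],[1,[0.14,0.24,1.1],0],[1,[0.14,0.24,1.4],0],[1,[0.14,0.24,1.55],0],[1,[0.14,0.24,1.62],0],[1,[0.14,0.24,1.62],0]]'
python3 - <<'E'
from fit import *
delta(.5123,-.0455,.077)
im=viewer.snapshot('wrist'); im=im[:,:,::-1].astype(int);cv2.imwrite('pics/w14.png',cv2.resize(im[150:290,180:340].astype(np.uint8),None,fx=4,fy=4))
E
```

```text
clock: 15.0
tool_pos: [0.5111, -0.0449, 0.0772]
eef_rot: [0.111, 0.994, -0.0, -0.0]
contact_force: [-1.3, 0.5, 3.4]
opening: 0.145
clock 15.0 pos [ 0.5111 -0.0449  0.0772] zaxis [-2.e-04 -1.e-04 -1.e+00] open 12.8 F [-1.3  0.5  3.4]
rows shift cm [-0.13 -0.03  0.02]
```

View pics/w14.png

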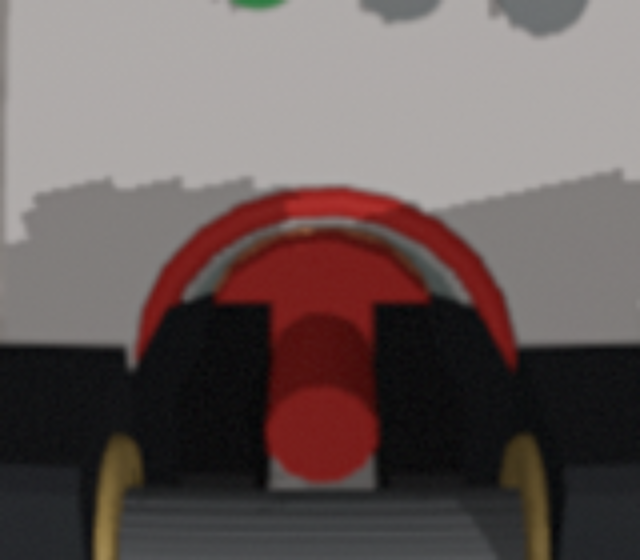

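Red is on the floor with 3 N of contact. Releasing and rising.

```bash
python3 -m inch '[[0.75,[0,0,0],0],[0.6,[0,0,0],0],[0.6,[0,0,0],0],[0.6,[0,0,-0.5],0],[0.6,[0,0,-2],0],[0.6,[0,0,-5],0],[0.6,[0,0,-9],0],[0.5,[0,0,-13],0],[0.4,[0,0,-14],0],[0.4,[0,0,-14],0]]'
python3 - <<'E'
from fit import *
im=viewer.snapshot('wrist')[:,:,::-1];cv2.imwrite('pics/w15.png',im)
delta(.564,-.305,.215)
E
```

```text
clock: 16.05
tool_pos: [0.5122, -0.0451, 0.2186]
eef_rot: [0.111, 0.994, 0.0, 0.002]
contact_force: [0.5, 0.3, -0.5]
opening: 0.601
clock 16.1 pos [ 0.5112 -0.0452  0.2171] zaxis [ 7.e-04 -2.e-04 -1.e+00] open 52.8 F [0.1 0.2 0.7]
rows shift cm [-10.9  -24.17   0.22]
```

View pics/w15.png

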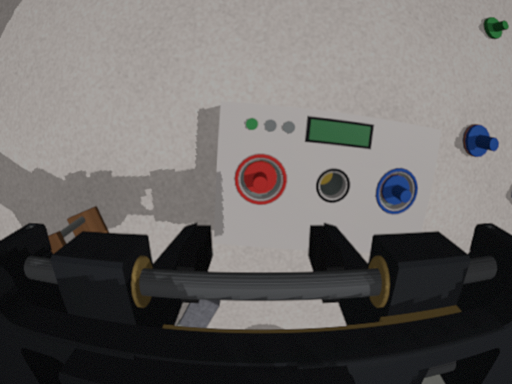

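Both standards are seated, red at (260,179) and blue at (397,190). On to the rack.

```bash
python3 -m inch '[[0.4,[-1.5,-2.5,0],0],[0.4,[-3.5,-6.5,0],0],[0.4,[-5.8,-10.6,0],0],[0.4,[-8.1,-14.8,0],0],[0.4,[-10.4,-19,0],0],[0.4,[-12.5,-22.7,0],0],[0.4,[-13.5,-24.1,0],0],[0.4,[-13.5,-24.2,0.2],0],[0.4,[-13.5,-24.2,0.2],0],[0.4,[-13.5,-24.2,0.2],0]]'
python3 - <<'E'
from fit import *
c=viewer.camera_params('wrist')
im=viewer.snapshot('wrist')[:,:,::-1];cv2.imwrite('pics/w16.png',im)
d=delta(.564,-.305,.124)
print('expected top',proj('wrist',(.564,-.305,.151),c),'collar',proj('wrist',(.564,-.305,.106),c))
E
```

```text
clock: 17.1
tool_pos: [0.589, -0.3081, 0.2139]
eef_rot: [0.11, 0.994, 0.001, -0.001]
contact_force: [0.3, 0.7, 0.6]
opening: 0.598
clock 17.15 pos [ 0.5893 -0.3083  0.2145] zaxis [-0.0013  0.0017 -1.    ] open 52.8 F [ 0.2 -0.6  0.4]
rows shift cm [ 2.53 -0.25  9.05]
expected top [257.12963624 176.94663459] collar [257.58914342 164.94937683]
```

View pics/w16.png

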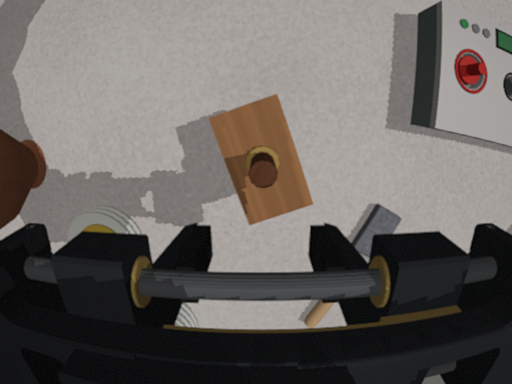

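```bash
python3 - <<'E'
from fit import *
im=cv2.imread('pics/w16.png');cv2.imwrite('pics/w16c.png',cv2.resize(im[135:200,225:300],None,fx=8,fy=8,interpolation=cv2.INTER_CUBIC))
E
```

```text
(no output)
```

View pics/w16c.png

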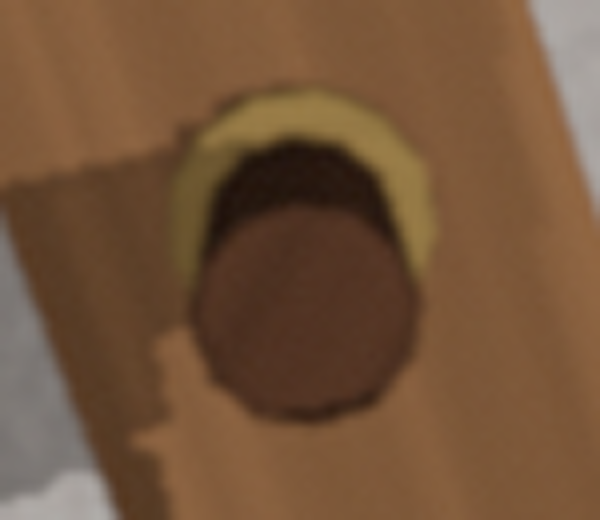

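```bash
python3 - <<'E'
from fit import *
c=viewer.camera_params('wrist')
print(onz('wrist',(262.6,173.5),.151,c),onz('wrist',(262.4,162.1),.106,c))
p=onz('wrist',(262.6,173.5),.151,c); delta(p[0],p[1],.1245)
E
```

```text
[ 0.56288347 -0.30111773  0.151     ] [ 0.56295416 -0.3008799   0.106     ]
clock 17.15 pos [ 0.5893 -0.3083  0.2145] zaxis [-0.0013  0.0017 -1.    ] open 52.8 F [ 0.2 -0.6  0.4]
rows shift cm [2.72 0.11 9.  ]
```

```bash
python3 -m inch '[[0.4,[1,0.05,0],0],[0.4,[2.3,0.1,0.3],0],[0.4,[2.7,0.1,1.5],0],[0.4,[2.7,0.1,3],0],[0.4,[2.7,0.1,4],0],[0.4,[2.7,0.1,4.5],0],[0.4,[2.7,0.1,4.5],0],[0.4,[2.7,0.1,4.5],0]]'
python3 - <<'E'
from fit import *
c=viewer.camera_params('wrist')
im=viewer.snapshot('wrist')[:,:,::-1];cv2.imwrite('pics/w17.png',im)
d=delta(.5629,-.301,.1245)
E
```

```text
clock: 17.95
tool_pos: [0.5638, -0.3038, 0.1701]
eef_rot: [0.111, 0.994, 0.0, 0.0]
contact_force: [0.6, -0.8, 0.1]
opening: 0.599
clock 18.0 pos [ 0.5639 -0.3039  0.1703] zaxis [ 9.e-04 -1.e-04 -1.e+00] open 53.0 F [ 0.1 -0.9 -0.4]
rows shift cm [0.17 0.26 4.58]
```

View pics/w17.png

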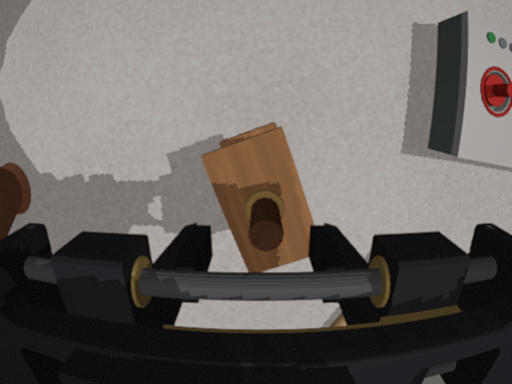

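```bash
python3 -m inch '[[0.4,[0.15,0.26,1],0],[0.4,[0.15,0.26,2.5],0],[0.4,[0.15,0.26,3.7],0],[0.4,[0.15,0.26,4.4],0],[0.4,[0.15,0.26,4.55],0],[0.4,[0.15,0.26,4.55],0],[0.4,[0.15,0.26,4.55],0]]'
python3 - <<'E'
from fit import *
c=viewer.camera_params('wrist')
im=viewer.snapshot('wrist')[:,:,::-1];cv2.imwrite('pics/w18.png',cv2.resize(im[180:300,180:340],None,fx=5,fy=5))
d=delta(.5629,-.301,.1245)
s=r.get_state();R=Ro.from_quat(s['eef_rot']);print(proj('wrist',s['tool_pos']+R.apply([0,0,.1245-.151]),c),proj('wrist',s['tool_pos']+R.apply([0,0,.1245-.106]),c))
E
```

```text
clock: 18.7
tool_pos: [0.5628, -0.3011, 0.1248]
eef_rot: [0.111, 0.994, -0.0, 0.0]
contact_force: [0.8, -0.1, 0.1]
opening: 0.602
clock 18.75 pos [ 0.5629 -0.3011  0.125 ] zaxis [ 1.e-03 -3.e-04 -1.e+00] open 52.8 F [ 0.2 -0.1  0.5]
rows shift cm [0.   0.01 0.05]
[261.19124052 282.98598476] [260.9507041  238.69598728]
```

View pics/w18.png

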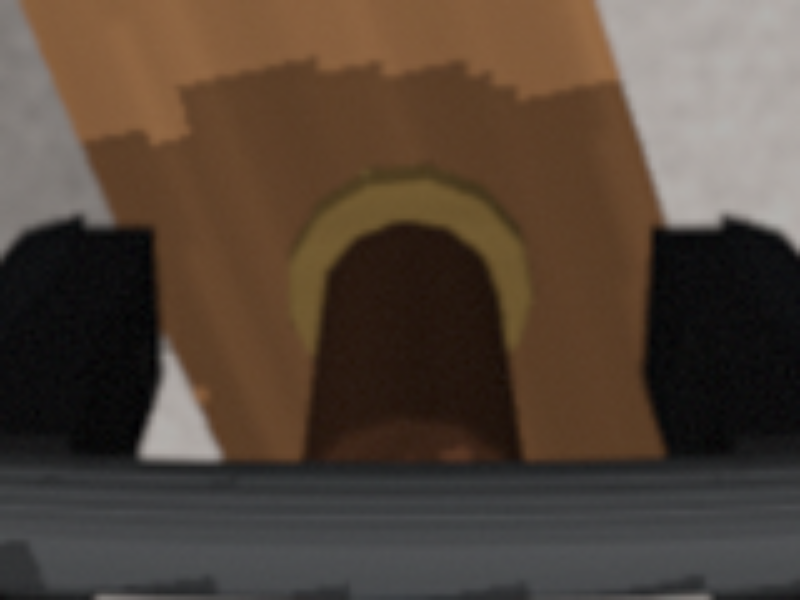

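```bash
python3 -m inch '[[0.5,[0,0,0],0],[0.65,[0,0,0],0],[0.75,[0,0,0],0],[1,[0,0,0],0],[1,[0,0,0],0],[1,[0,0,0],0],[1,[0,0,0],0],[1,[0,0,0],0]]' 30
python3 - <<'E'
from fit import *
d=delta(.5629,-.301,.1245)
E
python3 -m inch '[[1,[0,0,-0.5],0],[1,[0,0,-1.5],0],[1,[0,0,-3],0],[1,[0,0,-5],0],[1,[0,0,-7.5],0],[1,[0,0,-10],0],[1,[0,0,-12],0],[1,[0,0,-13],0],[1,[0,0,-13.5],0],[1,[0,0,-13.5],0]]'
python3 - <<'E'
from fit import *
c=viewer.camera_params('wrist')
im=viewer.snapshot('wrist')[:,:,::-1];cv2.imwrite('pics/w19.png',im)
cv2.imwrite('pics/w19c.png',cv2.resize(im[150:300,200:320],None,fx=4,fy=4))
im=viewer.snapshot('side')[:,:,::-1];cv2.imwrite('pics/s19.png',cv2.resize(im[60:230,220:360],None,fx=5,fy=3.5))
d=delta(.6,.025,.26)
E
```

```text
clock: 19.55
tool_pos: [0.5626, -0.3009, 0.1246]
eef_rot: [0.111, 0.994, 0.0, 0.0]
contact_force: [-0.5, -0.2, 1.4]
opening: 0.217
clock 19.55 pos [ 0.5626 -0.3009  0.1246] zaxis [ 1.e-04  1.e-04 -1.e+00] open 19.1 F [-0.5 -0.2  1.4]
rows shift cm [-0.03 -0.    0.01]
clock: 20.55
tool_pos: [0.5625, -0.301, 0.2599]
eef_rot: [0.111, 0.994, -0.0, 0.0]
contact_force: [-0.3, 0.1, -1.9]
opening: 0.213
clock 20.65 pos [ 0.5619 -0.3008  0.2586] zaxis [-1.7e-03  7.0e-04 -1.0e+00] open 19.3 F [ 0.7  0.3 -0.2]
rows shift cm [ 3.48 32.62 -0.12]
```

View pics/w19.png

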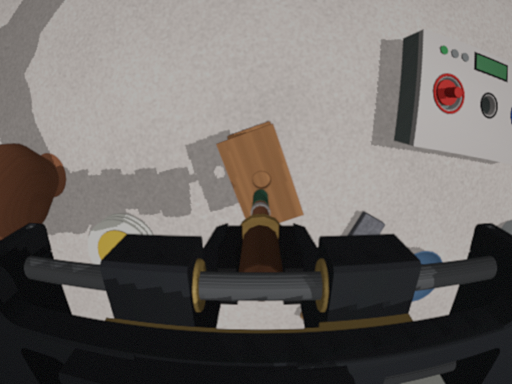

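View pics/s19.png

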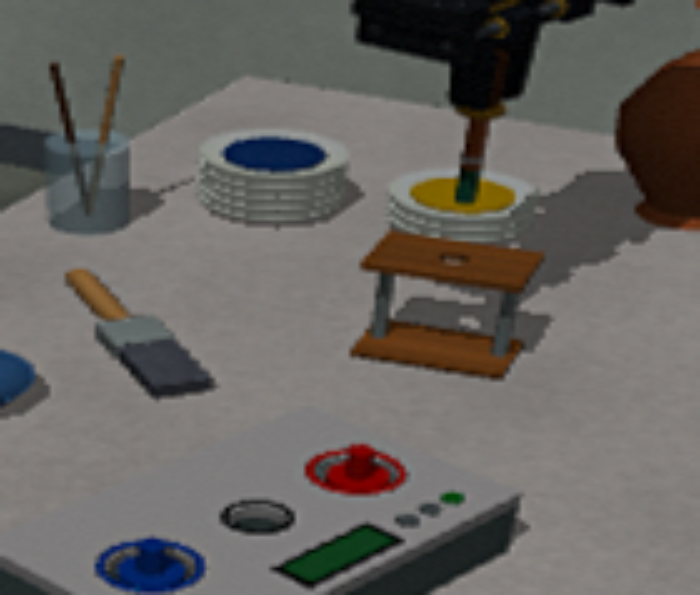

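The stem is clear of the rack and upright, with its green tip at (261,194). Carrying it over the port.

```bash
python3 -m inch '[[1,[0.4,1.2,0],0],[1,[1.1,3.8,0],0],[1,[2.1,7.4,0],0],[1,[3.1,11,0],0],[1,[4.1,14.6,0],0],[1,[5.1,18.2,0],0],[1,[6.1,21.8,0],0],[1,[7.1,25.4,0],0],[1,[8.2,29,0],0],[1,[9.1,31.2,0],0],[1,[9.5,32.2,0.5],0],[1,[9.6,32.4,2],0],[1,[9.6,32.4,4],0],[1,[9.6,32.4,5.5],0],[1,[9.6,32.4,6],0],[1,[9.6,32.4,6],0],[1,[9.6,32.4,6],0]]'
python3 - <<'E'
from fit import *
c=viewer.camera_params('wrist');s=r.get_state();R=Ro.from_quat(s['eef_rot'])
im=viewer.snapshot('wrist')[:,:,::-1];cv2.imwrite('pics/w20.png',im)
cv2.imwrite('pics/w20c.png',cv2.resize(im[150:300,200:320],None,fx=5,fy=4))
d=delta(.5354,.026,.19)
k,n=ring(im.astype(int),c,'black',(.5355,.0255),rad=.0155,rin=.012,th=30);print(k.round(4),n)
print(proj('wrist',s['tool_pos']+R.apply([0,0,.1046]),c))
E
```

```text
clock: 22.35
tool_pos: [0.5407, 0.036, 0.1998]
eef_rot: [0.111, 0.994, 0.0, 0.0]
contact_force: [0.1, -0.4, -0.6]
opening: 0.219
clock 22.4 pos [0.5409 0.0361 0.2001] zaxis [ 1.2e-03  2.0e-04 -1.0e+00] open 19.2 F [ 0.2 -0.2 -0.5]
rows shift cm [ 0.31 -1.11  1.01]
[0.5352 0.0259 0.0169] 281
[260.83420472 195.17010694]
```

View pics/w20.png

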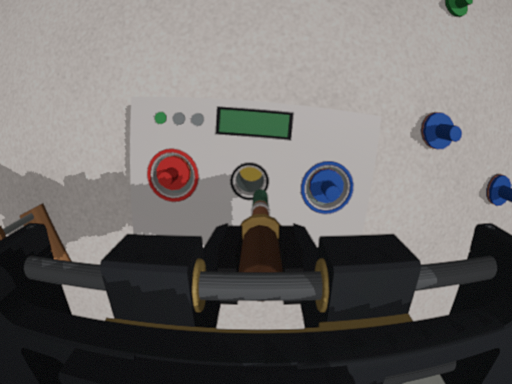

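View pics/w20c.png

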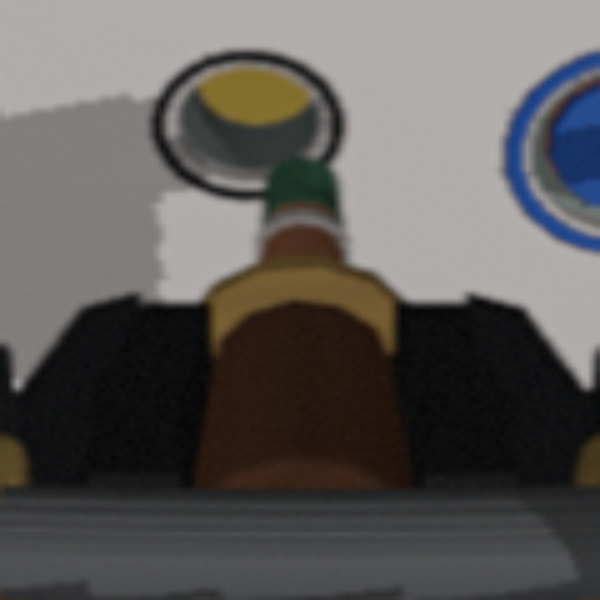

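```bash
python3 -m inch '[[1,[0.1,-0.4,0],0],[1,[0.3,-0.9,0],0],[1,[0.35,-1.1,0.5],0],[1,[0.35,-1.1,0.9],0],[1,[0.35,-1.1,1.0],0],[1,[0.35,-1.1,1.0],0],[1,[0.35,-1.1,1.0],0]]'
python3 - <<'E'
from fit import *
c=viewer.camera_params('wrist');s=r.get_state();R=Ro.from_quat(s['eef_rot'])
im=viewer.snapshot('wrist')[:,:,::-1];cv2.imwrite('pics/w21.png',im)
cv2.imwrite('pics/w21c.png',cv2.resize(im[150:250,200:320],None,fx=6,fy=6))
d=delta(.5352,.026,.1246)
k,n=ring(im.astype(int),c,'black',(.5352,.0259),rad=.0155,rin=.012,th=30);print(k.round(4),n,proj('wrist',(*k[:2],.06),c))
for x in (0,.006): print(proj('wrist',s['tool_pos']+R.apply([x,0,.1046]),c))
im=viewer.snapshot('side')[:,:,::-1];cv2.imwrite('pics/s21.png',cv2.resize(im[110:260,200:340],None,fx=5,fy=4))
im=viewer.snapshot('top')[:,:,::-1];cv2.imwrite('pics/t21.png',im)
E
```

```text
clock: 23.1
tool_pos: [0.5347, 0.0265, 0.1895]
eef_rot: [0.111, 0.994, 0.0, -0.0]
contact_force: [0.1, 0.3, -1.4]
opening: 0.212
clock 23.15 pos [0.5347 0.0265 0.1895] zaxis [ 2.e-04  2.e-04 -1.e+00] open 19.1 F [ 0.4  0.  -0.9]
rows shift cm [-0.05 -0.04  6.49]
[0.5347 0.0261 0.0166] 207 [260.1865607  187.55702213]
[260.77209329 195.10930801]
[260.78438984 188.13721135]
```

View pics/w21c.png

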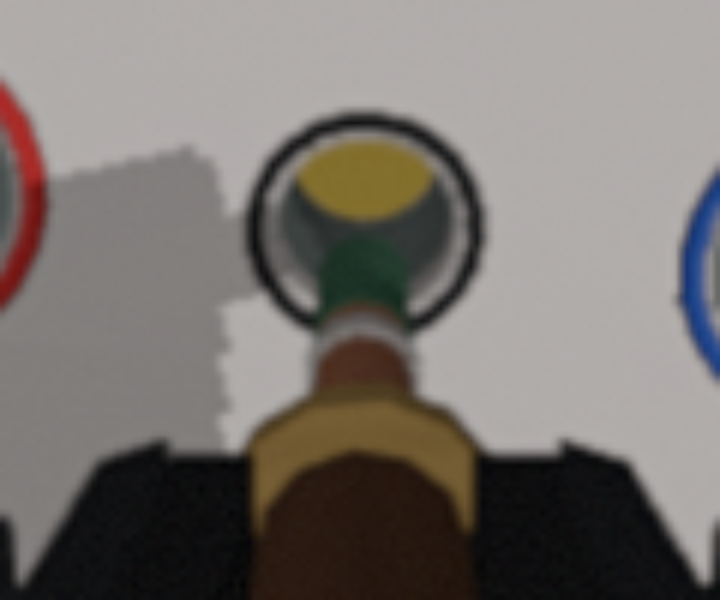

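View pics/s21.png

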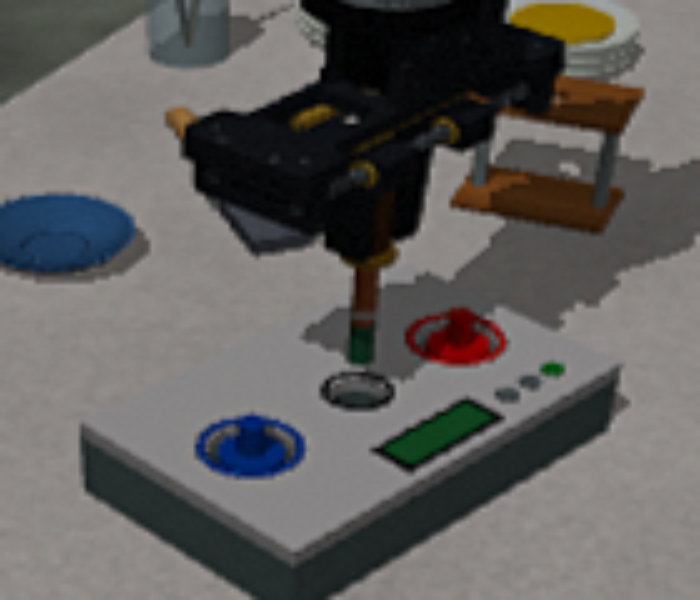

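```bash
python3 - <<'E'
from fit import *
f=lambda z,b=(.535,.026):(proj('side',(*b,z))-[200,110]+.5)*[5,4]
print([f(z).round(1) for z in (.06,.085,.125,.165,.171)])
s=cv2.imread('pics/s21.png');cv2.imwrite('pics/s21c.png',cv2.resize(s[230:420,300:430],None,fx=4,fy=3,interpolation=cv2.INTER_CUBIC))
E
```

```text
[array([360.1, 390.5]), array([362.5, 360.2]), array([366.4, 309.5]), array([370.5, 256.1]), array([371.2, 247.9])]
```

View pics/s21c.png

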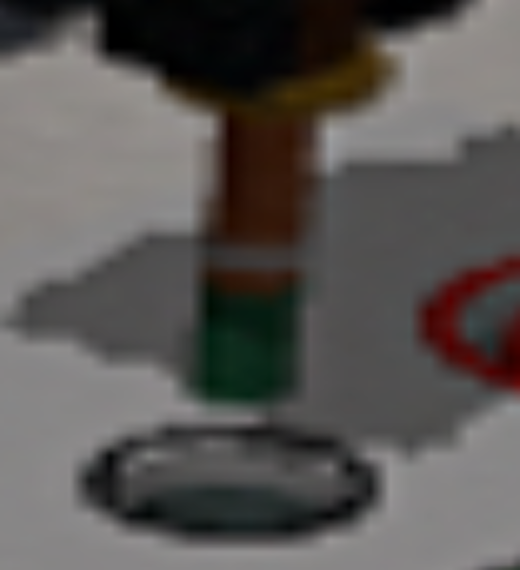

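Tip and ring are aligned within about 0.5 mm in both the wrist and side views. Lowering in stages.

```bash
python3 -m inch '[[1,[0.05,-0.04,0],0],[1,[0.05,-0.04,0.3],0],[1,[0.05,-0.04,0.8],0],[1,[0.05,-0.04,1.3],0],[1,[0.05,-0.04,1.7],0],[1,[0.05,-0.04,1.9],0],[1,[0.05,-0.04,1.9],0],[1,[0.05,-0.04,1.9],0],[1,[0.05,-0.04,1.9],0]]'
python3 - <<'E'
from fit import *
im=viewer.snapshot('wrist')[:,:,::-1]
cv2.imwrite('pics/w22c.png',cv2.resize(im[150:250,200:320],None,fx=6,fy=6))
d=delta(.5345,.0262,.1246)
E
```

```text
clock: 24.15
tool_pos: [0.5342, 0.026, 0.1706]
eef_rot: [0.111, 0.994, 0.0, 0.0]
contact_force: [0.2, 0.1, -0.6]
opening: 0.218
clock 24.2 pos [0.5341 0.026  0.1707] zaxis [ 4.e-04  1.e-04 -1.e+00] open 18.9 F [-0.2  0.1 -1.1]
rows shift cm [-0.03  0.03  4.61]
```

View pics/w22c.png

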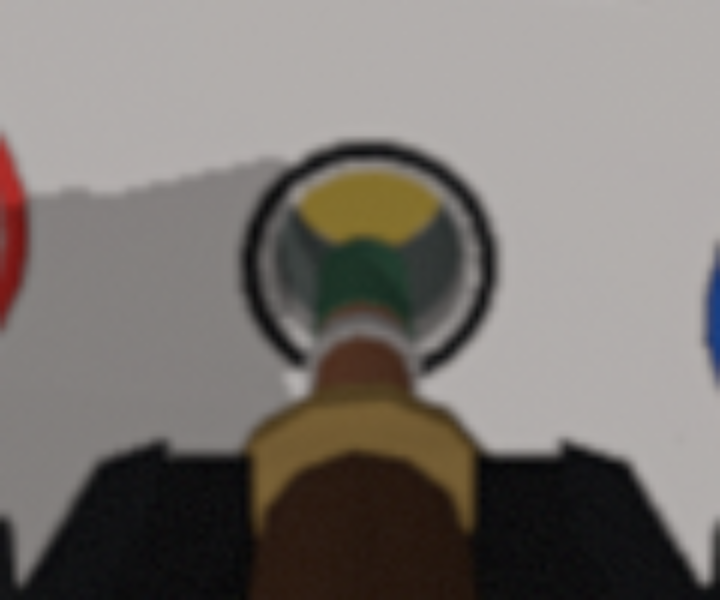

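```bash
python3 -m inch '[[1,[0,0.06,0],0],[1,[0.02,0.06,0.3],0],[1,[0.02,0.06,0.7],0],[1,[0.02,0.06,1.1],0],[1,[0.02,0.06,1.5],0],[1,[0.02,0.06,1.9],0],[1,[0.02,0.06,2.2],0],[1,[0.02,0.06,2.3],0],[1,[0.02,0.06,2.3],0],[1,[0.02,0.06,2.3],0]]'
python3 - <<'E'
from fit import *
c=viewer.camera_params('wrist')
im=viewer.snapshot('wrist')[:,:,::-1]
cv2.imwrite('pics/w23c.png',cv2.resize(im[150:250,200:320],None,fx=6,fy=6))
k,n=ring(im.astype(int),c,'black',(.5352,.0259),rad=.0155,rin=.013,th=30);print(k.round(4),n)
d=delta(.5345,.0262,.1246)
E
```

```text
clock: 25.2
tool_pos: [0.5341, 0.0267, 0.1476]
eef_rot: [0.111, 0.994, 0.0, 0.0]
contact_force: [0.4, -1.0, -0.1]
opening: 0.22
[0.5359 0.026  0.0173] 308
clock 25.25 pos [0.5341 0.0267 0.1477] zaxis [ 4.e-04  1.e-04 -1.e+00] open 19.1 F [ 0.1 -0.1 -0.9]
rows shift cm [-0.05 -0.04  2.31]
```

View pics/w23c.png

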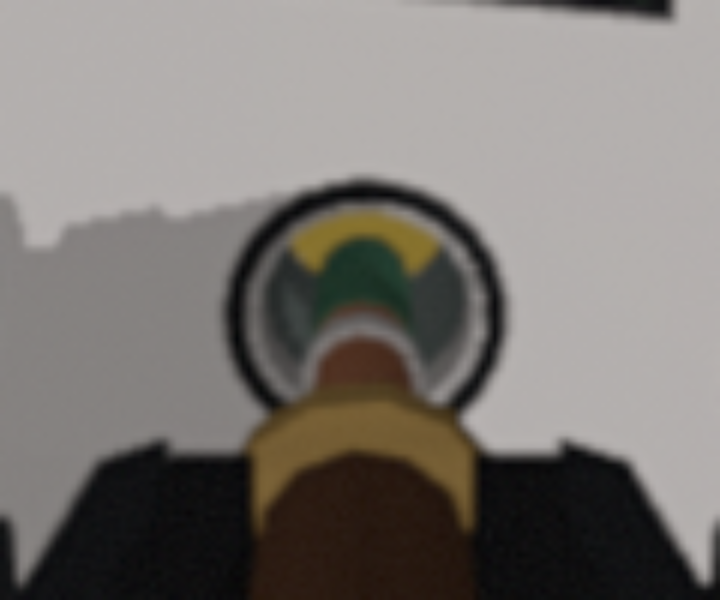

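```bash
python3 -m inch '[[1,[-0.03,-0.01,0.3],0],[1,[-0.03,-0.01,0.7],0],[1,[-0.03,-0.01,1.1],0],[1,[-0.03,-0.01,1.5],0],[1,[-0.03,-0.01,1.9],0],[1,[-0.03,-0.01,2.15],0],[1,[-0.03,-0.01,2.25],0],[1,[-0.03,-0.01,2.3],0],[1,[-0.03,-0.01,2.3],0],[1,[-0.03,-0.01,2.3],0],[1,[-0.03,-0.01,2.3],0]]'
python3 - <<'E'
from fit import *
im=viewer.snapshot('wrist')[:,:,::-1]
cv2.imwrite('pics/w24c.png',cv2.resize(im[150:250,200:320],None,fx=6,fy=6))
im=viewer.snapshot('side')[:,:,::-1];cv2.imwrite('pics/s24c.png',cv2.resize(im[175:240,235:315],None,fx=8,fy=8,interpolation=cv2.INTER_CUBIC))
im=viewer.snapshot('top')[:,:,::-1];cv2.imwrite('pics/t24.png',im)
d=delta(.5345,.0262,.1246)
for z in (.06,.02): print((proj('side',(.535,.026,z))-[235,175]+.5)*8)
E
```

```text
clock: 26.35
tool_pos: [0.5343, 0.0265, 0.1246]
eef_rot: [0.111, 0.994, 0.0, 0.0]
contact_force: [0.5, -0.4, -0.7]
opening: 0.218
clock 26.5 pos [0.5343 0.0264 0.1246] zaxis [ 2.e-04  1.e-04 -1.e+00] open 18.7 F [ 0.3  0.8 -0.4]
rows shift cm [-0.02 -0.02 -0.  ]
[296.20448326 260.93028355]
[290.44565583 353.96082074]
```

View pics/w24c.png

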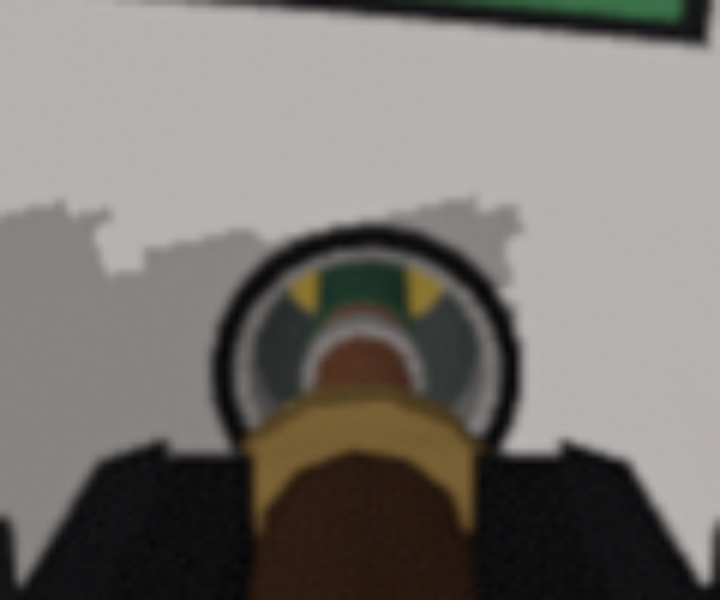

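View pics/s24c.png

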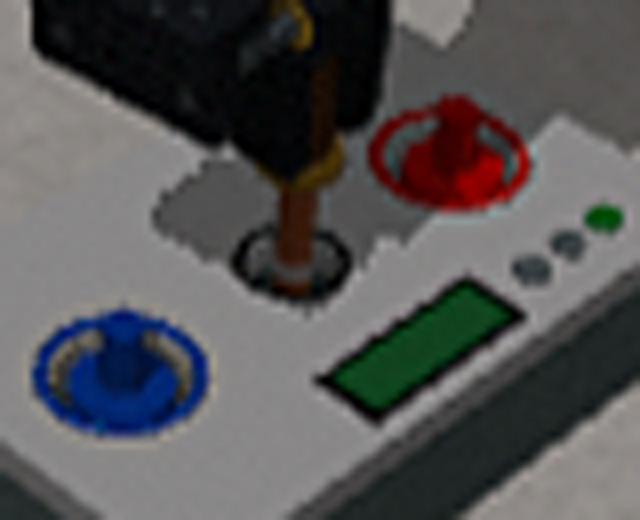

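```bash
python3 - <<'E'
from fit import *
im=viewer.snapshot('side')[:,:,::-1]; cv2.imwrite('pics/s25.png',cv2.resize(im[195:217,257:287],None,fx=24,fy=24,interpolation=cv2.INTER_CUBIC))
im=viewer.snapshot('wrist')[:,:,::-1]; cv2.imwrite('pics/w25.png',cv2.resize(im[182:222,230:292],None,fx=12,fy=12,interpolation=cv2.INTER_CUBIC))
c=viewer.camera_params('wrist')
k,n=ring(im.astype(int),c,'black',(.5352,.0259),rad=.0155,rin=.013,th=30);print(k.round(4),n)
tx=np.array([-.975,.221])
S=np.array([230,182])
for d in (-.002,0,.002):
    p=np.array([.5350,.026])+tx*d
    f=lambda rad,z:((proj('wrist',(*(p+tx*rad),z),c)-S+.5)*12).round(0)
    print('wrist',d,'port in/out',f(.0145,.06),f(.0168,.06),'ringfront',f(.006,.0575),f(.006,.0625),'green top',f(.006,.05))
cs=viewer.camera_params('side'); o,_=ray('side',(270,205)); 
p=np.array([.535,.026]); t=(o[:2]-p);t/=np.hypot(*t)
g=lambda rad,z:((proj('side',(*(p+t*rad),z))-[257,195]+.5)*24).round(0)
print('side port near/far',g(.0164,.06),g(-.0164,.06),'ring front bottom/mid/top',g(.006,.0575),g(.006,.06),g(.006,.0625))
E
```

```text
[0.5359 0.0259 0.0174] 704
wrist -0.002 port in/out [372. 164.] [372. 126.] ringfront [372. 291.] [372. 318.] green top [372. 252.]
wrist 0 port in/out [372. 131.] [372.  92.] ringfront [372. 258.] [372. 285.] green top [372. 221.]
wrist 0.002 port in/out [372.  97.] [372.  59.] ringfront [372. 226.] [372. 252.] green top [372. 189.]
side port near/far [354. 407.] [367. 201.] ring front bottom/mid/top [357. 358.] [358. 341.] [359. 323.]
```

View pics/s25.png

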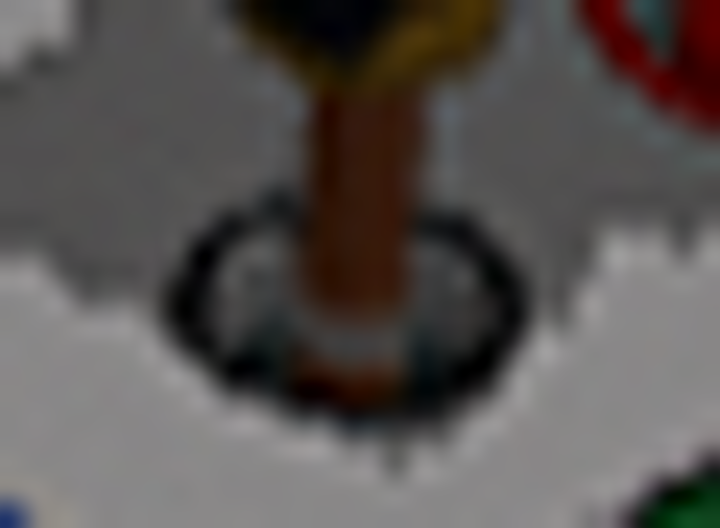

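View pics/w25.png

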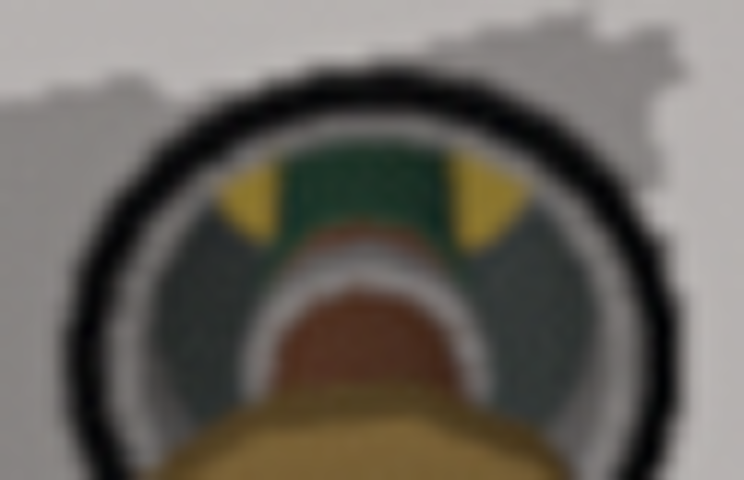

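In the wrist view the stem is within about 0.5 mm of the port's centre. In the side view the white ring spans rows 322–360 against a predicted 323–358, so it is level with the rim. One settle, a last state check, then hand in.

```bash
python3 -m inch '[[1,[0,0.02,0],0],[1,[0,0.02,0],0],[1,[0,0.02,0],0],[1,[0,0.02,0],0],[1,[0,0.02,0],0]]'
python3 - <<'E'
from fit import *
im=viewer.snapshot('top')[:,:,::-1];cv2.imwrite('pics/t26.png',im)
s=r.get_state();print(np.abs(s['qd']).max()); delta(.5345,.0264,.1246)
a=cv2.imread('pics/top0.png').astype(int)
for n,(x,y) in dict(jar=(200,131),dish=(278,123),brush=(325,135)).items(): print(n,np.abs(a-im)[y-15:y+15,x-18:x+18].mean().round(1))
E
```

```text
clock: 27.1
tool_pos: [0.5343, 0.0267, 0.1245]
eef_rot: [0.111, 0.994, 0.0, -0.0]
contact_force: [0.3, -0.3, -1.0]
opening: 0.219
0.0016486888753413159
clock 27.15 pos [0.5343 0.0266 0.1245] zaxis [-0.e+00  1.e-04 -1.e+00] open 19.3 F [ 0.2  0.9 -1. ]
rows shift cm [-0.03 -0.02 -0.01]
jar 21.6
dish 15.4
brush 22.0
```

View pics/t26.png

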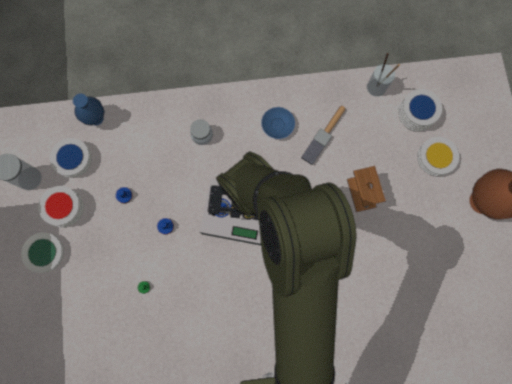

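```bash
python3 -c "
from plant import r
r.finish_job(); print(r.get_state()['clock'])"
```

```text
the job is handed in; nothing more can be done
the job is handed in; nothing more can be done
```

The job is handed in at about 27 s of the 72 s allowed. The small blue standard is in the blue-ringed pocket and the red one in the red-ringed pocket. The stem is still held upright in the middle port.

- **Standards:** both lay flat and centred in their pockets in the wrist views after release. The red one touched its pocket floor with about 3 N when I set it down.
- **Stem position:** the wrist view put it within about 0.5 mm of the port's centre. The side view put it slightly off to the other side, by under 1 mm. The bore leaves 8 mm of clearance all round.
- **Stem height:** the white ring was level with the rim, to within about a pixel in the side view. It may lean by roughly 0.7°.
- **Contact and stillness:** wrist forces stayed at noise level, about 1 N, as the stem went in, so I saw no sign of it touching the reader. Joint speeds were below 0.002 rad/s at the end.
- **Jar, dish and brush:** they sit at the same pixels as at the start in the top view. My pixel-difference check for them read higher than expected (15–22 grey levels). I judged by eye that nothing had moved and did not find out why it was high.
- **Camera disagreement:** the fixed cameras differed by up to 4 mm in y for the reader, so I placed everything by the wrist camera.

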